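# Load and start the scent carousel

### The job

Set the aroma diffuser going for the next guest: stand every scent pod on the shelf (there may be three or four) upright on the carousel ring of its own colour, then turn the carousel counter-clockwise (it has a steel post to turn it by) until it comes to its stop. Then press the keys on the pad one at a time, each fully down and let up again, in the order white, orange, purple, black and then white once more. At the end every pod must still stand on its own ring with the carousel at its stop, and the vase, bell, flask and yoga block must be left where they are.

Things in the scene. Friction and masses are not known exactly. Their poses are not given: they have to be found in the camera images.
- carousel (a joint): the light-wood carousel, a flat disc 240 mm across on a fixed foot, its top 18 mm above the shelf; turns about a vertical axis through hub. Value in rad: 0 at the loading end, growing counter-clockwise seen from above, hard stop at 1.6 (the run position). It starts between 0 and 0.35. Light friction (about 1 N at the post) holds it where it is left; it has no spring
- hub (a point): centre of the carousel's top, on its axis, 18 mm above the shelf; fixed
- post_top (a point): centre of the top of the steel turning post that stands on the carousel 100 mm from the axis, midway between the red and the green ring in angle: 14 mm in diameter, standing 48 mm above the carousel's top (its top 66 mm above the shelf). Moves with the carousel; a green mark on the shelf just outside the rim shows where the post comes at the stop
- ring_red (a point): centre of the red ring painted flat on the carousel's top (62 mm outside, 44 mm inside, no lip), 65 mm from the axis; moves with the carousel. The four rings are 90 degrees apart
- ring_yellow (a point): centre of the yellow ring painted flat on the carousel's top (62 mm outside, 44 mm inside, no lip), 65 mm from the axis; moves with the carousel. The four rings are 90 degrees apart
- ring_blue (a point): centre of the blue ring painted flat on the carousel's top (62 mm outside, 44 mm inside, no lip), 65 mm from the axis; moves with the carousel. The four rings are 90 degrees apart
- ring_green (a point): centre of the green ring painted flat on the carousel's top (62 mm outside, 44 mm inside, no lip), 65 mm from the axis; moves with the carousel. The four rings are 90 degrees apart
- pod_red: red scent pod with a white band: a loose upright cylinder 44 mm in diameter, 34 mm high, about 0.12 kg; origin at the centre of its underside, z up. May be absent
- pod_yellow: yellow scent pod with a white band: a loose upright cylinder 44 mm in diameter, 34 mm high, about 0.12 kg; origin at the centre of its underside, z up. May be absent
- pod_blue: blue scent pod with a white band: a loose upright cylinder 44 mm in diameter, 34 mm high, about 0.12 kg; origin at the centre of its underside, z up. May be absent
- pod_green: green scent pod with a white band: a loose upright cylinder 44 mm in diameter, 34 mm high, about 0.12 kg; origin at the centre of its underside, z up. May be absent
- key_white (a joint): travel of the white spring key, in m: 0 up, 0.006 fully down (about 5 N); it counts as pressed beyond 0.004 and springs back by itself
- key_white_top (a point): centre of the top face of the white key, a round key 30 mm across, pressed straight down. The four keys stand 64 mm apart in a two by two block, in any order, on a fixed aluminium plate 160 mm square and 12 mm thick, centred among the four keys
- key_orange (a joint): travel of the orange spring key, in m: 0 up, 0.006 fully down (about 5 N); it counts as pressed beyond 0.004 and springs back by itself
- key_orange_top (a point): centre of the top face of the orange key, a round key 30 mm across, pressed straight down. The four keys stand 64 mm apart in a two by two block, in any order, on a fixed aluminium plate 160 mm square and 12 mm thick, centred among the four keys
- key_purple (a joint): travel of the purple spring key, in m: 0 up, 0.006 fully down (about 5 N); it counts as pressed beyond 0.004 and springs back by itself
- key_purple_top (a point): centre of the top face of the purple key, a round key 30 mm across, pressed straight down. The four keys stand 64 mm apart in a two by two block, in any order, on a fixed aluminium plate 160 mm square and 12 mm thick, centred among the four keys
- key_black (a joint): travel of the black spring key, in m: 0 up, 0.006 fully down (about 5 N); it counts as pressed beyond 0.004 and springs back by itself
- key_black_top (a point): centre of the top face of the black key, a round key 30 mm across, pressed straight down. The four keys stand 64 mm apart in a two by two block, in any order, on a fixed aluminium plate 160 mm square and 12 mm thick, centred among the four keys
- vase: black ceramic vase, 90 mm across at most, 180 mm high; origin at the centre of its underside; to be left alone
- bell: stainless steel hand bell, 72 mm across, 96 mm high; origin at the centre of its underside; to be left alone
- flask: aluminium flask with twist cap, 66 mm across, 200 mm high; origin at the centre of its underside; to be left alone
- block: bamboo yoga block lying flat, 100 (x) x 228 (y) x 75 mm high; origin at the centre of its underside; to be left alone
- fan: white desk fan on a fixed round base 150 mm across, 295 mm high, its grille 210 mm across in a plane along the fan's x axis and facing its -y; fixed; origin at the centre of its underside

How it is judged:
On the way, in this order (a step that is already met when the one before it is completed fails the run):
1. every pod present stands on the ring of its own colour, the carousel still in its loading half (horizontal distance between pod_red and ring_red below 0.012 m and z of pod_red in the frame of ring_red between -0.006 and 0.006 m and angle between each of pod_red, pod_yellow, pod_blue, pod_green's own z axis and vertical below 0.15 rad and linear speed of each of pod_red, pod_yellow, pod_blue, pod_green below 0.03 m/s and horizontal distance between pod_yellow and ring_yellow below 0.012 m and z of pod_yellow in the frame of ring_yellow between -0.006 and 0.006 m and horizontal distance between pod_blue and ring_blue below 0.012 m and z of pod_blue in the frame of ring_blue between -0.006 and 0.006 m and horizontal distance between pod_green and ring_green below 0.012 m and z of pod_green in the frame of ring_green between -0.006 and 0.006 m and value of joint carousel below 0.6 rad), for 0.3 s.
2. the carousel has been turned to its stop (value of joint carousel above 1.5 rad and velocity of joint carousel below 0.1 rad/s), for 0.3 s.
3. the white key is pressed fully down, alone (value of joint key_white above 0.004 m and value of joint each of key_orange, key_purple, key_black below 0.002 m), for 0.1 s.
4. the orange key is pressed fully down, alone (value of joint key_orange above 0.004 m and value of joint each of key_white, key_purple, key_black below 0.002 m), for 0.1 s.
5. the purple key is pressed fully down, alone (value of joint key_purple above 0.004 m and value of joint each of key_white, key_orange, key_black below 0.002 m), for 0.1 s.
6. the black key is pressed fully down, alone (value of joint key_black above 0.004 m and value of joint each of key_white, key_orange, key_purple below 0.002 m), for 0.1 s.
7. the white key is pressed fully down, alone, once more (all of step 3), for 0.1 s.
At the end, for the whole second after the job is handed in: every pod present stands upright at rest on the ring of its colour (within 12 mm of its centre), the carousel is at its stop (over 1.5 rad) and all keys are up again (horizontal distance between pod_red and ring_red below 0.012 m and z of pod_red in the frame of ring_red between -0.006 and 0.006 m and angle between each of pod_red, pod_yellow, pod_blue, pod_green's own z axis and vertical below 0.15 rad and linear speed of each of pod_red, pod_yellow, pod_blue, pod_green below 0.03 m/s and horizontal distance between pod_yellow and ring_yellow below 0.012 m and z of pod_yellow in the frame of ring_yellow between -0.006 and 0.006 m and horizontal distance between pod_blue and ring_blue below 0.012 m and z of pod_blue in the frame of ring_blue between -0.006 and 0.006 m and horizontal distance between pod_green and ring_green below 0.012 m and z of pod_green in the frame of ring_green between -0.006 and 0.006 m and value of joint carousel above 1.5 rad and value of joint each of key_white, key_orange, key_purple, key_black below 0.002 m); the robot touches nothing.
It fails at once if two keys down at once (value of joint each of key_white, key_orange above 0.003 m or value of joint each of key_white, key_purple above 0.003 m or value of joint each of key_white, key_black above 0.003 m or value of joint each of key_orange, key_purple above 0.003 m or value of joint each of key_orange, key_black above 0.003 m or value of joint each of key_purple, key_black above 0.003 m).
It fails at once if a key pressed before the carousel has been turned to its stop (value of joint any of key_white, key_orange, key_purple, key_black above 0.004 m and value of joint carousel below 1.4 rad).
It fails at once if vase, bell, flask or yoga block shifted by over 4 cm or tipped over (distance of any of vase, bell, flask, block from where it was at the start of the episode above 0.04 m or angle between any of vase, bell, flask, block's own z axis and vertical above 0.4 rad).
Of pod_red, pod_yellow, pod_blue, pod_green only 3 to 4 are there at a start; the rules pass over those that are not, and their reading is None.
At some moment in a run one of pod_red, pod_yellow, pod_blue, pod_green may be knocked a few centimetres aside while the robot is not near it.
It also fails if it takes over 210 s, if anything falls off the work surface, if the arm or the gripper's body presses on something with over 40 N, if the wrist force passes 120 N, or if a joint passes its speed limit or range.

### The arm

A 7-joint arm with a two-finger parallel gripper is mounted at the origin on the work surface. World frame = base frame: x ahead of the robot, y to its left, z up, the work surface at z = 0. Lengths are in m, angles in rad, forces in N, time in s.
With the tool pointing down it reaches from about 0.4 to 0.85 m from the base axis. Payload 4.5 kg.
Tool frame: the origin (TCP) lies at the very end of the fingers, on their centre line; the grasp point (between the pads) lies 19 mm behind it; z points along the fingers, y is the line along which they close (so a half turn about z gives the same grasp; the last joint's range is limited). The gripper opens to 88 mm and grips with 3 to 60 N. Pads are 18 mm wide; open, the fingers measure 123 mm over their backs; the gripper's body (75 mm by 187 mm) begins 45 mm behind the grasp point.
Start: joints at [-1.277, 0.689, -0.195, 1.565, 0.157, 0.902, -0.215], TCP at [0.161, 0.604, 0.239] pointing down, gripper open.
Joint ranges: [-3.01, 3.01], [-0.46, 2.08], [-1.47, 1.51], [0.13, 2.56], [-1, 4.14], [0.04, 2.09], [-2.66, 2.66]. Speed limits (rad/s): [2.57, 2.57, 3.14, 3.14, 3.14, 3.14, 3.14].

### API

Orientations are given as a unit quaternion [x, y, z, w].
In Python, from plant import r gives the robot as it stands. The module is installed in compiled form; this text tells all that it offers.
- The arm moves only by the shell command python3 -m pendant 'ROWS' [FORCE]. ROWS is JSON, one flat list of numbers, 7 for each row, row after row: the opening, from 0 (shut) to 1 (fully open), then the shift along the tool's x, y, z scaled (see below), then the turn, a rotation vector about the tool's x, y, z scaled (see below). A call has 1 to 12 rows; each row is the pose to reach, as a shift and turn from the pose commanded when the call began, along the tool's axes at that moment; what a row does not reach only later rows make up. The controller multiplies each number of a shift by 0.15 m and each number of a turn by pi/2 rad. A row lasts 1/10 s, in which the tool goes at most 50 mm and 8.59 degrees, less where a joint would pass 70% of its speed; a pose out of reach is approached as far as the arm can. A call with a number of a shift or a turn outside -1 to 1 is refused whole. A call with a gripper value outside its range is refused whole. The fingers move at their own pace and stop on an object; FORCE is the grip in N (left out, the last holds). Time passes only in rows, so rows that repeat a pose let the fingers close. It gives the time, the measured TCP pose, the force, the opening and the grip force at its end, in the units of the state.
- r.get_state(): the state, without advancing time (a new reading comes with each control period).
- r.snapshot(name): name is "side" or "top" or "wrist"; returns a dict with "img" (400x640x3 uint8, red, green, blue), "mtx" (3x3 intrinsics, pixels), "k1" (the pictures are not rectified: a ray, as slopes to the right and down, at radius r is drawn at 1 + k1 r^2 times it, then the intrinsics apply), "cam_to_world" (4x4, takes a point from camera to world coordinates). Camera axes: x right, y up, looking along -z (the intrinsics and any distortion apply to the point x, -y, -z); pixel columns grow to the right and rows downward; lengths in m; the calibration is good to about 2 mm. A picture is of the moment at which its call begins. There is no depth.
- r.finish_job(): hands the job in; it is judged then, once.
The state is a dict: "clock": time; "q": joint angles; "qd": joint speeds; "joint_torque": joint torques, N m; "tool_pos": TCP position; "eef_rot": TCP orientation; "contact_force": force on the tool from outside, world axes, zero at the start; "moment": the same for the moment, N m; "opening": opening from 0.0 (shut) to 1.0 (fully open); "finger_force": force on a finger pad.
Only numpy, scipy, OpenCV 4.12 (cv2) and the standard library are available. Lean on these libraries where they do the work, as an engineer would, in place of code of your own. Each camera call takes 0.05 s, during which the arm holds its last target. There are 200 camera calls.

## Working session

There is one attempt and no reset: what is moved stays moved. The work goes in short steps, Python scripts to look and compute and a shell command to move; the robot and the scene stay as the last step left them, time stands still between calls to the robot, and variables do not carry over. Pictures are saved under pics/ and viewed, at most 17 in all, crops included, and the job is handed in when it is done.

```bash
mkdir -p pics; cat > h.py <<'E'
import numpy as np, cv2
from plant import r
from scipy.spatial.transform import Rotation as R
def snap(n,save=None):
    s=r.snapshot(n)
    if save: cv2.imwrite(f'pics/{save}.png',s['img'][:,:,::-1])
    return s
def ray(s,u,v):
    K=s['mtx']; k=s['k1']; p=np.array([(u-K[0,2])/K[0,0],(v-K[1,2])/K[1,1]])
    d=np.linalg.norm(p); x=d
    for _ in range(50): x=d/(1+k*x*x)
    p=p*(x/d if d>0 else 1)
    T=s['cam_to_world']; return T[:3,3],T[:3,:3]@np.array([p[0],-p[1],-1])
def onz(s,u,v,z):
    o,d=ray(s,u,v); return o+d*(z-o[2])/d[2]
def proj(s,P):
    T=s['cam_to_world']; c=T[:3,:3].T@(np.array(P)-T[:3,3]); p=np.array([c[0],-c[1]])/-c[2]
    p=p*(1+s['k1']*(p@p)); K=s['mtx']; return np.array([K[0,0]*p[0]+K[0,2],K[1,1]*p[1]+K[1,2]])
E
python3 - <<'E'
from h import *
s=r.get_state(); print({k:np.round(v,3) for k,v in s.items()})
for n in('top','side','wrist'):
    a=snap(n,n+'0'); print(n,a['mtx'].tolist(),a['k1'],a['cam_to_world'].round(3).tolist())
E
```

```text
{'clock': np.float64(0.0), 'q': array([-1.277,  0.69 , -0.195,  1.566,  0.157,  0.902, -0.215]), 'qd': array([ 0.   , -0.   ,  0.   , -0.   ,  0.002,  0.   ,  0.   ]), 'joint_torque': array([-1.0000e-03, -5.2754e+01, -1.2670e+00, -1.5342e+01, -5.3000e-02,
        6.0000e-03,  0.0000e+00]), 'tool_pos': array([0.16 , 0.603, 0.238]), 'eef_rot': array([ 0.129,  0.992, -0.001, -0.   ]), 'contact_force': array([-0.566, -0.747, -0.484]), 'moment': array([0.022, 0.018, 0.053]), 'finger_force': np.float64(0.0), 'opening': np.float64(1.001)}
top [[407.4539741689995, 0.0, 320.6451913238019], [0.0, 407.4539741689995, 197.673985472439], [0.0, 0.0, 1.0]] -0.06698762202412813 [[0.006, 0.982, -0.189, 0.356], [-1.0, 0.006, -0.003, 0.077], [-0.002, 0.189, 0.982, 1.301], [0.0, 0.0, 0.0, 1.0]]
side [[418.7757145985286, 0.0, 323.59796900603266], [0.0, 418.7757145985286, 202.9754612299426], [0.0, 0.0, 1.0]] -0.0117440936118612 [[0.991, 0.098, -0.093, 0.457], [-0.134, 0.618, -0.775, -1.008], [-0.019, 0.78, 0.625, 0.94], [0.0, 0.0, 0.0, 1.0]]
wrist [[292.10220891532686, 0.0, 319.5255949960018], [0.0, 292.10220891532686, 197.63455757535863], [0.0, 0.0, 1.0]] -0.039542709498702734 [[0.257, -0.926, -0.277, 0.087], [0.966, 0.245, 0.076, 0.623], [-0.002, -0.287, 0.958, 0.385], [0.0, 0.0, 0.0, 1.0]]
```

View pics/top0.png

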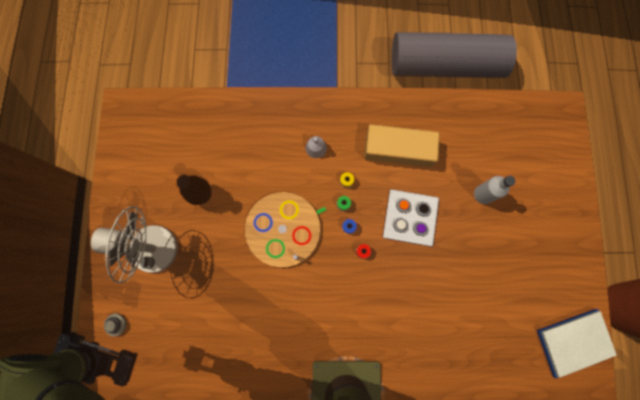

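View pics/side0.png

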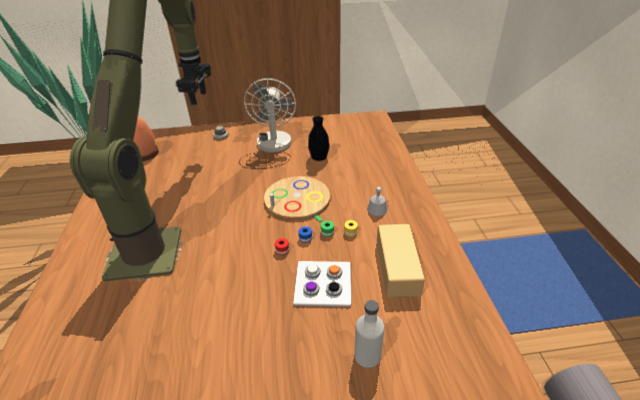

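The top view shows four pods: yellow (347,180), green (344,203), blue (350,227), red (364,252). The carousel is centred near (283,230) with its post near (294,257), and the green stop mark is near (321,211). The key pad is white at (401,225), orange at (404,205), black at (424,209) and purple at (421,229).

```bash
python3 - <<'E'
from h import *
im=cv2.imread('pics/top0.png'); c=im[160:280,230:450]; cv2.imwrite('pics/top0c.png',cv2.resize(c,None,fx=3.6,fy=3.6,interpolation=cv2.INTER_CUBIC))
hsv=cv2.cvtColor(im,cv2.COLOR_BGR2HSV)
for n,(u,v) in dict(y=(354,180),yr=(289,203),g=(351,203),gr=(275,241),b=(357,227),br=(255,222),red=(371,252),rr=(302,228),disc=(283,240),table=(330,270),or_=(404,205),pu=(421,229),tan=(321,211)).items(): print(n,hsv[v-1:v+2,u-1:u+2].reshape(-1,3).tolist()[::3])
E
```

```text
y [[23, 255, 200], [23, 255, 193], [23, 255, 178]]
yr [[24, 230, 227], [20, 189, 221], [17, 168, 215]]
g [[51, 166, 129], [51, 167, 124], [48, 163, 117]]
gr [[50, 157, 161], [37, 147, 158], [21, 154, 187]]
b [[131, 85, 102], [138, 80, 96], [156, 76, 87]]
br [[122, 84, 152], [121, 86, 151], [122, 87, 150]]
red [[4, 233, 176], [4, 228, 173], [4, 223, 161]]
rr [[5, 221, 220], [8, 202, 218], [12, 175, 216]]
disc [[17, 160, 198], [21, 152, 179], [32, 145, 153]]
table [[13, 198, 171], [13, 199, 172], [13, 199, 172]]
or_ [[13, 255, 231], [13, 251, 231], [13, 254, 231]]
pu [[142, 198, 152], [142, 192, 153], [142, 194, 150]]
tan [[58, 166, 158], [58, 165, 153], [48, 167, 134]]
```

View pics/top0c.png

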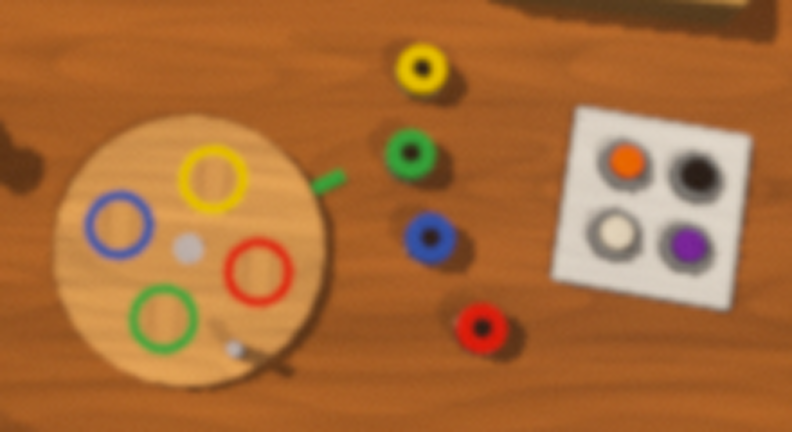

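The crop confirms the colours: each pod is a coloured annulus with a dark centre. The rings are yellow (top), blue (left), green (bottom left) and red (right), with the post at bottom right. Next I measure them.

```bash
cat >> h.py <<'E'
LIM=dict(red=((170,190),150,110),yellow=((21,32),215,110),green=((40,75),90,70),blue=((108,135),70,70),purple=((136,158),120,70))
def blobs(s,col,z,amin=15):
    hsv=cv2.cvtColor(s['img'],cv2.COLOR_RGB2HSV).astype(int); h,S,V=hsv[...,0],hsv[...,1],hsv[...,2]
    (lo,hi),a,b=LIM[col]
    if col=='red': h=np.where(h<90,h+180,h)
    if col=='red': hi=187
    m=((h>=lo)&(h<=hi)&(S>=a)&(V>=b)).astype(np.uint8)
    out=[]
    cs,_=cv2.findContours(m,cv2.RETR_EXTERNAL,cv2.CHAIN_APPROX_NONE)
    for c in cs:
        if cv2.contourArea(c)<amin: continue
        hull=cv2.convexHull(c); M=cv2.moments(hull); u,v=M['m10']/M['m00'],M['m01']/M['m00']
        P=onz(s,u,v,z); x,y,w,hh=cv2.boundingRect(c)
        out.append((round(u,1),round(v,1),w,hh,round(P[0],4),round(P[1],4)))
    return [o for o in out if .2<o[4]<.9 and abs(o[5])<.6]
E
python3 - <<'E'
from h import *
t=snap('top')
for c in LIM:
  print(c); 
  for b in blobs(t,c,.034): print('   ',b,onz(t,b[0],b[1],.018)[:2].round(4))
E
```

```text
red
    (363.3, 251.0, 16, 15, np.float64(0.4324), np.float64(-0.0527)) [ 0.4332 -0.0544]
    (301.2, 235.1, 19, 19, np.float64(0.4805), np.float64(0.1399)) [0.482  0.1408]
yellow
    (288.9, 209.3, 19, 19, np.float64(0.5615), np.float64(0.18)) [0.5642 0.1813]
    (346.6, 178.7, 14, 14, np.float64(0.6616), np.float64(-0.0024)) [ 0.6655 -0.0033]
green
    (275.0, 248.1, 19, 19, np.float64(0.4395), np.float64(0.2207)) [0.4406 0.2225]
    (320.6, 210.3, 9, 6, np.float64(0.5591), np.float64(0.0802)) [0.5615 0.0801]
    (343.6, 202.6, 14, 14, np.float64(0.584), np.float64(0.0075)) [0.5869 0.0067]
blue
    (349.2, 225.8, 14, 14, np.float64(0.5105), np.float64(-0.0096)) [ 0.5124 -0.0107]
    (262.6, 222.3, 18, 18, np.float64(0.5197), np.float64(0.2617)) [0.5219 0.264 ]
purple
    (420.9, 227.9, 9, 9, np.float64(0.5049), np.float64(-0.2346)) [ 0.5067 -0.2384]
```

```bash
cat >> h.py <<'E'
def to(P,say=''):
    s=r.get_state(); A=R.from_quat(s['eef_rot']).as_matrix(); d=A.T@(np.array(P)-s['tool_pos'])/.15
    print(say,'tcp',s['tool_pos'].round(4),'shift units',d.round(3)); return d
E
python3 - <<'E'
from h import *
t=snap('top')
for n,u,v,z in [('fan base',155,248,0),('grille top row',145,207,.19),('grille bot',112,280,.19),('grille L',107,240,.19),('vase',196,190,.05),('bell',316,152,.03),('padTL',577/3.6+230,107/3.6+160,.012),('padTR',750/3.6+230,135/3.6+160,.012),('padBL',553/3.6+230,277/3.6+160,.012),('padBR',730/3.6+230,310/3.6+160,.012)]: print(n,onz(t,u,v,z).round(3))
to([.30,.40,.20])
to([.432,-.0527,.12])
E
```

```text
fan base [0.438 0.612 0.   ]
grille top row [0.54  0.572 0.19 ]
grille bot [0.337 0.648 0.19 ]
grille L [0.446 0.672 0.19 ]
vase [0.619 0.474 0.05 ]
bell [0.751 0.096 0.03 ]
padTL [ 0.631 -0.145  0.012]
padTR [ 0.606 -0.301  0.012]
padBL [ 0.478 -0.12   0.012]
padBR [ 0.45  -0.276  0.012]
 tcp [0.1605 0.6038 0.2384] shift units [-1.248 -1.074  0.257]
 tcp [0.1605 0.6038 0.2384] shift units [-2.873 -3.764  0.792]
```

```bash
python3 -m pendant '[1,0,-1,0,0,0,0,1,0,-1,0,0,0,0,1,0,-1,0,0,0,0,1,0,-1,0,0,0,0]' 30; python3 -m pendant '[1,-1,-0.3,0,0,0,0,1,-1,-0.3,0,0,0,0,1,-1,-0.3,0,0,0,0,1,-1,-0.3,0,0,0,0,1,-1,-0.3,0,0,0,0]';  python3 -m pendant '[1,-1,-1,0,0,0,0,1,-1,-1,0,0,0,0,1,-1,-1,0,0,0,0,1,-1,-1,0,0,0,0,1,-1,-1,0,0,0,0,1,-1,-1,0,0,0,0]'; python3 - <<'E'
from h import *
w=snap('wrist','w1')
for c in ('red','yellow','green','blue'): print(c,blobs(w,c,.034))
to([.432,-.0527,.12])
E
```

```text
clock: 0.65
tool_pos: [0.1203, 0.4473, 0.2372]
eef_rot: [0.129, 0.992, -0.008, 0.001]
contact_force: [0.1, 1.3, 0.5]
opening: 1.001
finger_force: 0.0
clock: 1.15
tool_pos: [0.2571, 0.3762, 0.2387]
eef_rot: [0.132, 0.991, 0.0, 0.0]
contact_force: [-0.3, 0.3, 0.5]
opening: 1.0
finger_force: 0.0
clock: 1.75
tool_pos: [0.3622, 0.1933, 0.2388]
eef_rot: [0.131, 0.991, 0.0, 0.0]
contact_force: [-0.4, 1.1, 0.2]
opening: 1.001
finger_force: 0.0
red [(164.1, 266.0, 32, 32, np.float64(0.4302), np.float64(-0.0461)), (305.4, 262.2, 44, 39, np.float64(0.4736), np.float64(0.1431))]
yellow [(347.9, 289.0, 28, 6, np.float64(0.5293), np.float64(0.1888))]
green [(240.9, 343.3, 31, 32, np.float64(0.5807), np.float64(0.012)), (355.5, 221.7, 46, 43, np.float64(0.4341), np.float64(0.2215))]
blue [(391.0, 268.0, 31, 38, np.float64(0.5125), np.float64(0.2532))]
 tcp [0.3615 0.195  0.2388] shift units [-0.877 -1.477  0.79 ]
```

View pics/w1.png

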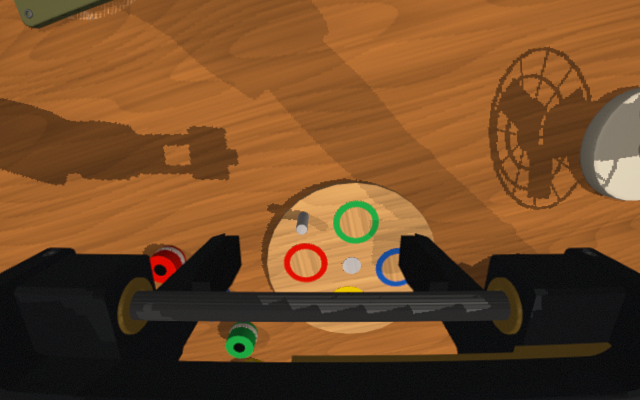

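The wrist view looks back over the disc: red ring (305,262), green ring (355,222), blue ring cut off at (391,268), and the red and green pods at (164,266) and (241,343). It agrees with the top view to a few mm. I move over the red pod.

```bash
python3 -m pendant '[1,-0.44,-0.9,0,0,0,0,1,-0.44,-0.9,0,0,0,0,1,-0.44,-0.9,0,0,0,0,1,-0.44,-0.9,0,0,0,0]'; python3 -m pendant '[1,-0.437,-0.577,0.6,0,0,0,1,-0.437,-0.577,0.6,0,0,0,1,-0.437,-0.577,0.6,0,0,0,1,-0.437,-0.577,0.6,0,0,0,1,-0.437,-0.577,0.6,0,0,0]'; python3 - <<'E'
from h import *
t=snap('top','t2')
for c in ('red','yellow','green','blue'): print(c,blobs(t,c,.034))
w=snap('wrist','w2')
print(blobs(w,'red',.034))
to([.4324,-.0527,.008])
E
```

```text
clock: 2.2
tool_pos: [0.3912, 0.0419, 0.2385]
eef_rot: [0.134, 0.991, -0.001, -0.0]
contact_force: [-0.6, 0.8, 0.2]
opening: 0.997
finger_force: 0.0
clock: 2.7
tool_pos: [0.4324, -0.0514, 0.1483]
eef_rot: [0.128, 0.992, 0.001, -0.001]
contact_force: [-0.8, 1.4, 0.1]
opening: 1.0
finger_force: 0.0
red [(301.3, 235.1, 19, 19, np.float64(0.4804), np.float64(0.1398))]
yellow [(288.8, 209.3, 19, 19, np.float64(0.5617), np.float64(0.1802)), (346.8, 178.8, 15, 15, np.float64(0.6612), np.float64(-0.0029))]
green [(275.0, 248.1, 19, 19, np.float64(0.4394), np.float64(0.2206)), (320.6, 210.3, 9, 6, np.float64(0.5589), np.float64(0.0802)), (343.6, 202.6, 14, 14, np.float64(0.584), np.float64(0.0075))]
blue [(349.8, 224.1, 14, 11, np.float64(0.5157), np.float64(-0.0115)), (262.6, 222.3, 18, 18, np.float64(0.5198), np.float64(0.2616))]
[(317.5, 195.8, 47, 45, np.float64(0.4329), np.float64(-0.0535)), (516.6, 189.9, 61, 59, np.float64(0.4748), np.float64(0.1302))]
 tcp [ 0.4326 -0.0512  0.1493] shift units [-0.001 -0.012  0.942]
```

```bash
python3 -m pendant '[1,0,-0.01,0.4,0,0,0,1,0,-0.01,0.7,0,0,0,1,0,-0.01,0.92,0,0,0,1,0,-0.01,0.92,0,0,0,0.3,0,-0.01,0.92,0,0,0,0.3,0,-0.01,0.92,0,0,0,0.3,0,-0.01,0.92,0,0,0,0.3,0,-0.01,0.92,0,0,0,0.3,0,-0.01,0.92,0,0,0,0.3,0,-0.01,0.92,0,0,0]' 25; python3 -m pendant '[0.3,0,0,-0.2,0,0,0,0.3,0,0,-0.5,0,0,0,0.3,0,0,-0.6,0,0,0,0.3,0,0,-0.6,0,0,0]';python3 - <<'E'
from h import *
to([.482,.1408,.12])
w=snap('wrist','w3')
print(blobs(w,'red',.034))
E
```

```text
clock: 3.8
tool_pos: [0.4322, -0.0543, 0.0115]
eef_rot: [0.129, 0.992, 0.001, 0.0]
contact_force: [-0.0, 1.1, -0.3]
opening: 0.498
finger_force: 25.0
clock: 4.2
tool_pos: [0.4322, -0.0548, 0.1034]
eef_rot: [0.129, 0.992, 0.0, 0.001]
contact_force: [-0.6, -0.2, -1.4]
opening: 0.492
finger_force: 25.0
 tcp [ 0.4322 -0.0548  0.1034] shift units [ 0.013  1.345 -0.11 ]
[(319.3, 266.8, 89, 56, np.float64(0.4799), np.float64(-0.068)), (555.1, 202.1, 71, 69, np.float64(0.4734), np.float64(0.1281))]
```

View pics/w3.png

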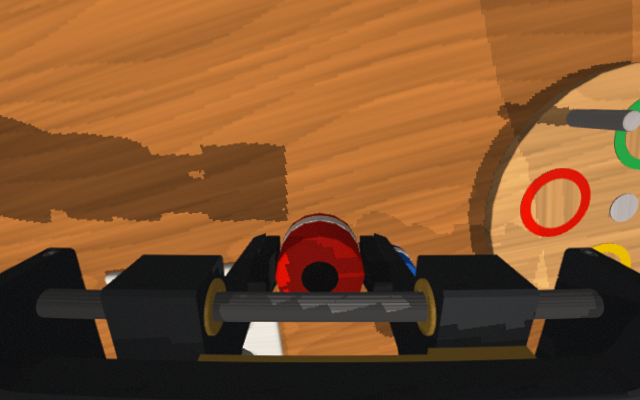

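The wrist view shows the red pod gripped upright and centred between the pads at (319,267). I carry it to the red ring.

```bash
python3 -m pendant '[0.3,0.005,0.3,0,0,0,0,0.3,0.01,0.6,0,0,0,0,0.3,0.01,0.9,0,0,0,0,0.3,0.01,0.9,0,0,0,0]'; python3 -m pendant '[0.3,0,0.3,0,0,0,0,0.3,0,0.445,0,0,0,0,0.3,0,0.445,0,0,0,0,0.3,0,0.445,0,0,0,0,0.3,0,0.445,0,0,0,0]';python3 - <<'E'
from h import *
to([.482,.1408,.031])
w=snap('wrist')
print(blobs(w,'red',.018),blobs(w,'green',.018),blobs(w,'blue',.018))
t=snap('top'); 
for c in ('red','yellow','green','blue'): print(c,blobs(t,c,.034))
E
```

```text
clock: 4.65
tool_pos: [0.4671, 0.0844, 0.1013]
eef_rot: [0.125, 0.992, 0.005, 0.002]
contact_force: [-0.2, -0.8, -1.8]
opening: 0.49
finger_force: 25.0
clock: 5.15
tool_pos: [0.4813, 0.1377, 0.1003]
eef_rot: [0.13, 0.992, -0.001, -0.0]
contact_force: [0.8, -1.1, -0.6]
opening: 0.491
finger_force: 25.0
 tcp [0.4813 0.1377 0.1003] shift units [0.001 0.022 0.462]
[(319.0, 266.6, 89, 55, np.float64(0.5356), np.float64(0.122)), (323.6, 201.1, 75, 60, np.float64(0.478), np.float64(0.1413))] [(413.0, 129.8, 81, 82, np.float64(0.4402), np.float64(0.2223))] [(477.6, 214.2, 72, 69, np.float64(0.5225), np.float64(0.2636))]
red []
yellow [(346.7, 178.8, 15, 15, np.float64(0.6612), np.float64(-0.0028))]
green [(275.0, 248.1, 19, 19, np.float64(0.4395), np.float64(0.2207)), (343.4, 198.2, 10, 5, np.float64(0.5982), np.float64(0.0082))]
blue [(260.0, 221.5, 14, 18, np.float64(0.5222), np.float64(0.2698))]
```

```bash
python3 -m pendant '[0.3,0,0.022,0.25,0,0,0,0.3,0,0.022,0.4,0,0,0,0.3,0,0.022,0.46,0,0,0,0.3,0,0.022,0.46,0,0,0,0.3,0,0.022,0.46,0,0,0,0.68,0,0.022,0.46,0,0,0,0.68,0,0.022,0.46,0,0,0,0.68,0,0.022,0.46,0,0,0,0.68,0,0.022,0.46,0,0,0]'; python3 -m pendant '[0.68,0,0,-0.1,0,0,0,0.68,0,0,-0.3,0,0,0,0.68,0,0,-0.6,0,0,0,0.68,0,0,-0.6,0,0,0]';python3 - <<'E'
from h import *
w=snap('wrist','w4')
print(blobs(w,'red',.052))
to([.5105,-.0096,.12])
E
```

```text
clock: 6.15
tool_pos: [0.4832, 0.1428, 0.0321]
eef_rot: [0.13, 0.992, 0.0, 0.0]
contact_force: [0.6, 0.9, -0.3]
opening: 0.679
finger_force: 0.0
clock: 6.55
tool_pos: [0.4852, 0.1443, 0.126]
eef_rot: [0.13, 0.992, 0.002, 0.003]
contact_force: [1.0, -0.2, 0.4]
opening: 0.681
finger_force: 0.0
[(314.3, 196.3, 69, 72, np.float64(0.4743), np.float64(0.1429))]
 tcp [0.4844 0.1434 0.124 ] shift units [-0.431 -0.941  0.025]
```

View pics/w4.png

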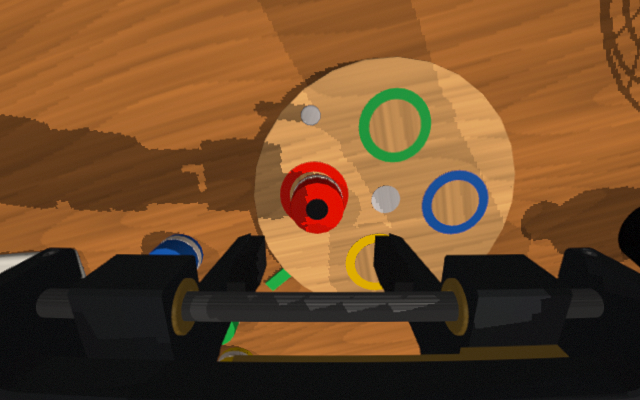

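The red pod stands on the red ring, with its dark centre at (317,209). I move on to the blue pod.

```bash
python3 -m pendant '[0.8,-0.15,-0.3,0,0,0,0,1,-0.3,-0.6,0,0,0,0,1,-0.435,-0.941,0,0,0,0,1,-0.435,-0.941,0,0,0,0,1,-0.435,-0.941,0,0,0,0]'; python3 - <<'E'
from h import *
w=snap('wrist'); print('wrist blue',blobs(w,'blue',.034))
t=snap('top','t4'); 
for c in ('red','yellow','green','blue'): print(c,blobs(t,c,.052 if c=='red' else .034))
to([.5105,-.0096,.01])
E
```

```text
clock: 7.1
tool_pos: [0.509, -0.0129, 0.1206]
eef_rot: [0.132, 0.991, -0.001, -0.001]
contact_force: [0.4, -0.3, 0.6]
opening: 1.001
finger_force: 0.0
wrist blue [(324.3, 203.8, 52, 53, np.float64(0.5095), np.float64(-0.0095)), (623.8, 136.6, 36, 55, np.float64(0.5178), np.float64(0.2428)), (620.2, 136.7, 44, 71, np.float64(0.5171), np.float64(0.2396))]
red [(301.2, 235.1, 19, 19, np.float64(0.4787), np.float64(0.1392))]
yellow [(288.9, 209.3, 19, 19, np.float64(0.5616), np.float64(0.1801)), (346.8, 178.9, 15, 15, np.float64(0.6611), np.float64(-0.0029))]
green [(275.0, 248.1, 19, 19, np.float64(0.4395), np.float64(0.2207))]
blue [(347.5, 229.5, 10, 6, np.float64(0.4988), np.float64(-0.0042)), (262.6, 222.3, 18, 18, np.float64(0.5198), np.float64(0.2616))]
 tcp [ 0.5093 -0.0089  0.1213] shift units [-0.01  -0.004  0.742]
```

```bash
python3 -m pendant '[1,-0.01,-0.004,0.3,0,0,0,1,-0.01,-0.004,0.6,0,0,0,1,-0.01,-0.004,0.74,0,0,0,1,-0.01,-0.004,0.74,0,0,0,0.3,-0.01,-0.004,0.74,0,0,0,0.3,-0.01,-0.004,0.74,0,0,0,0.3,-0.01,-0.004,0.74,0,0,0,0.3,-0.01,-0.004,0.74,0,0,0,0.3,-0.01,-0.004,0.74,0,0,0,0.3,-0.01,-0.004,0.74,0,0,0]' 25; python3 -m pendant '[0.3,0,0,-0.2,0,0,0,0.3,0,0,-0.5,0,0,0,0.3,0,0,-0.6,0,0,0,0.3,0,0,-0.6,0,0,0]';python3 - <<'E'
from h import *
to([.5223,.2636,.12])
E
```

```text
clock: 8.2
tool_pos: [0.5114, -0.0111, 0.0112]
eef_rot: [0.13, 0.992, 0.001, 0.001]
contact_force: [1.0, 1.0, 4.2]
opening: 0.49
finger_force: 25.0
clock: 8.6
tool_pos: [0.5123, -0.0114, 0.1027]
eef_rot: [0.13, 0.992, 0.001, 0.002]
contact_force: [1.2, -0.3, -1.4]
opening: 0.491
finger_force: 25.0
 tcp [ 0.5123 -0.0114  0.1027] shift units [ 0.408  1.789 -0.114]
```

```bash
python3 -m pendant '[0.3,0.07,0.3,-0.1,0,0,0,0.3,0.14,0.6,-0.1,0,0,0,0.3,0.2,0.9,-0.1,0,0,0,0.3,0.2,0.9,-0.1,0,0,0]'; python3 -m pendant '[0.3,0.07,0.3,0,0,0,0,0.3,0.14,0.6,0,0,0,0,0.3,0.208,0.889,0,0,0,0,0.3,0.208,0.889,0,0,0,0,0.3,0.208,0.889,0,0,0,0]';python3 - <<'E'
from h import *
to([.5223,.2636,.031])
w=snap('wrist')
print(blobs(w,'red',.018),blobs(w,'green',.018),blobs(w,'blue',.018))
t=snap('top'); 
for c in ('red','yellow','green','blue'): print(c,blobs(t,c,.034),blobs(t,c,.018))
E
```

```text
clock: 9.0
tool_pos: [0.5163, 0.1363, 0.1155]
eef_rot: [0.124, 0.992, 0.004, 0.0]
contact_force: [-0.3, -0.1, -0.4]
opening: 0.489
finger_force: 25.0
clock: 9.5
tool_pos: [0.5198, 0.2638, 0.1142]
eef_rot: [0.128, 0.992, -0.001, -0.001]
contact_force: [0.7, -0.9, -2.1]
opening: 0.494
finger_force: 25.0
 tcp [0.5198 0.2638 0.1142] shift units [-0.017  0.004  0.555]
[(167.6, 199.0, 79, 74, np.float64(0.484), np.float64(0.1342))] [(102.5, 330.0, 17, 27, np.float64(0.5988), np.float64(0.0077)), (245.5, 122.6, 76, 78, np.float64(0.4402), np.float64(0.222))] [(347.1, 284.8, 35, 15, np.float64(0.6076), np.float64(0.2671)), (293.2, 281.5, 34, 27, np.float64(0.5911), np.float64(0.2183)), (350.3, 265.4, 27, 27, np.float64(0.588), np.float64(0.2748)), (314.5, 252.0, 66, 35, np.float64(0.5661), np.float64(0.2461)), (320.9, 199.7, 71, 55, np.float64(0.519), np.float64(0.2645))]
red [] []
yellow [(346.7, 178.9, 15, 15, np.float64(0.6611), np.float64(-0.0028))] [(346.7, 178.9, 15, 15, np.float64(0.6649), np.float64(-0.0038))]
green [(275.1, 248.0, 19, 19, np.float64(0.44), np.float64(0.2202))] [(275.1, 248.0, 19, 19, np.float64(0.441), np.float64(0.2221))]
blue [] []
```

```bash
python3 -m pendant '[0.3,-0.015,0.004,0.25,0,0,0,0.3,-0.015,0.004,0.48,0,0,0,0.3,-0.015,0.004,0.55,0,0,0,0.3,-0.015,0.004,0.55,0,0,0,0.3,-0.015,0.004,0.55,0,0,0,0.68,-0.015,0.004,0.55,0,0,0,0.68,-0.015,0.004,0.55,0,0,0,0.68,-0.015,0.004,0.55,0,0,0,0.68,-0.015,0.004,0.55,0,0,0]'; python3 -m pendant '[0.68,0,0,-0.1,0,0,0,0.68,0,0,-0.3,0,0,0,0.68,0,0,-0.6,0,0,0,0.68,0,0,-0.6,0,0,0]';python3 - <<'E'
from h import *
to([.584,.0075,.12])
E
```

```text
clock: 10.5
tool_pos: [0.5234, 0.2639, 0.0338]
eef_rot: [0.13, 0.992, 0.0, 0.0]
contact_force: [0.1, 0.3, -0.1]
opening: 0.684
finger_force: 0.0
clock: 10.9
tool_pos: [0.5257, 0.2666, 0.1294]
eef_rot: [0.13, 0.992, 0.004, 0.004]
contact_force: [0.5, 0.7, 0.3]
opening: 0.683
finger_force: 0.0
 tcp [0.5257 0.2666 0.1294] shift units [-0.819 -1.57   0.054]
```

```bash
python3 -m pendant '[0.8,-0.15,-0.3,0,0,0,0,0.9,-0.3,-0.6,0,0,0,0,1,-0.4,-0.8,0,0,0,0,1,-0.4,-0.8,0,0,0,0]';python3 -m pendant '[1,-0.15,-0.3,0.0,0,0,0,1,-0.3,-0.6,0,0,0,0,1,-0.415,-0.77,0,0,0,0,1,-0.415,-0.77,0,0,0,0,1,-0.415,-0.77,0,0,0,0]'; python3 - <<'E'
from h import *
w=snap('wrist','w5'); print('wrist green',blobs(w,'green',.034))
t=snap('top','t5'); 
for c in ('red','yellow','green','blue'): print(c,blobs(t,c,.034),blobs(t,c,.018))
to([.584,.0075,.01])
E
```

```text
clock: 11.3
tool_pos: [0.5513, 0.1242, 0.1227]
eef_rot: [0.134, 0.991, -0.003, 0.0]
contact_force: [-1.0, -0.3, 0.1]
opening: 0.997
finger_force: 0.0
clock: 11.8
tool_pos: [0.5808, 0.0053, 0.1234]
eef_rot: [0.13, 0.992, 0.001, 0.0]
contact_force: [-0.7, 0.5, 0.5]
opening: 1.001
finger_force: 0.0
wrist green [(323.6, 207.0, 51, 51, np.float64(0.5849), np.float64(0.0074)), (394.8, 156.4, 38, 34, np.float64(0.558), np.float64(0.0742))]
red [(301.2, 235.1, 19, 19, np.float64(0.4805), np.float64(0.1401))] [(301.2, 235.1, 19, 19, np.float64(0.482), np.float64(0.1409))]
yellow [(288.8, 209.4, 19, 18, np.float64(0.5613), np.float64(0.1801))] [(288.8, 209.4, 19, 18, np.float64(0.5639), np.float64(0.1814))]
green [(275.0, 248.1, 19, 19, np.float64(0.4395), np.float64(0.2207)), (320.7, 210.1, 9, 7, np.float64(0.5595), np.float64(0.0798)), (342.8, 205.1, 13, 9, np.float64(0.576), np.float64(0.0103))] [(275.0, 248.1, 19, 19, np.float64(0.4405), np.float64(0.2225)), (320.7, 210.1, 9, 7, np.float64(0.5621), np.float64(0.0799)), (342.8, 205.1, 13, 9, np.float64(0.5788), np.float64(0.0095))]
blue [(262.5, 222.2, 18, 18, np.float64(0.5201), np.float64(0.2621))] [(262.5, 222.2, 18, 18, np.float64(0.5222), np.float64(0.2644))]
 tcp [0.5805 0.0073 0.1236] shift units [-0.022  0.005  0.758]
```

View pics/t5.png

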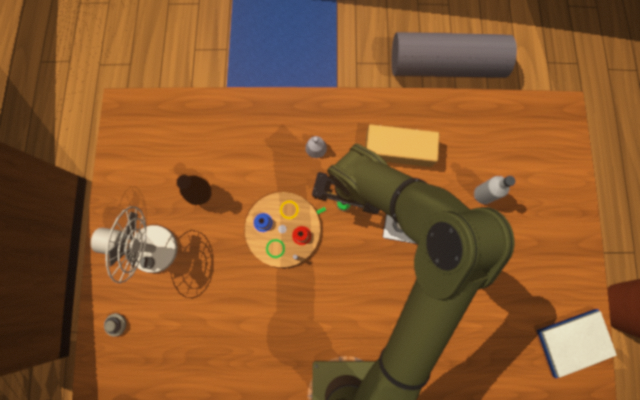

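The top view shows the red and blue pods on their rings at (301,235) and (262,222), with the gripper over the green pod at (343,203). I grasp green.

```bash
python3 -m pendant '[1,-0.025,0.005,0.3,0,0,0,1,-0.025,0.005,0.6,0,0,0,1,-0.025,0.005,0.755,0,0,0,1,-0.025,0.005,0.755,0,0,0,0.3,-0.025,0.005,0.755,0,0,0,0.3,-0.025,0.005,0.755,0,0,0,0.3,-0.025,0.005,0.755,0,0,0,0.3,-0.025,0.005,0.755,0,0,0,0.3,-0.025,0.005,0.755,0,0,0,0.3,-0.025,0.005,0.755,0,0,0]' 25; python3 -m pendant '[0.3,0,0,-0.2,0,0,0,0.3,0,0,-0.5,0,0,0,0.3,0,0,-0.7,0,0,0,0.3,0,0,-0.7,0,0,0]';python3 - <<'E'
from h import *
to([.4405,.2224,.12])
E
```

```text
clock: 12.9
tool_pos: [0.5853, 0.0053, 0.0106]
eef_rot: [0.129, 0.992, 0.001, 0.001]
contact_force: [0.0, 0.2, 3.6]
opening: 0.492
finger_force: 25.0
clock: 13.3
tool_pos: [0.5871, 0.0051, 0.1188]
eef_rot: [0.13, 0.992, 0.001, 0.003]
contact_force: [0.3, 1.0, -1.1]
opening: 0.492
finger_force: 25.0
 tcp [0.5871 0.0051 0.1188] shift units [ 1.317  1.149 -0.013]
```

```bash
python3 -m pendant '[0.3,0.22,0.2,0,0,0,0,0.3,0.44,0.4,0,0,0,0,0.3,0.66,0.6,0,0,0,0,0.3,0.66,0.6,0,0,0,0]'; python3 -m pendant '[0.3,0.22,0.2,0,0,0,0,0.3,0.44,0.4,0,0,0,0,0.3,0.657,0.549,0,0,0,0,0.3,0.657,0.549,0,0,0,0,0.3,0.657,0.549,0,0,0,0]';python3 - <<'E'
from h import *
to([.4405,.2224,.031])
w=snap('wrist')
print(blobs(w,'green',.018))
E
```

```text
clock: 13.7
tool_pos: [0.5076, 0.1239, 0.1147]
eef_rot: [0.124, 0.992, 0.002, -0.002]
contact_force: [0.4, 0.5, -1.2]
opening: 0.489
finger_force: 25.0
clock: 14.2
tool_pos: [0.4373, 0.2216, 0.1142]
eef_rot: [0.128, 0.992, -0.001, -0.001]
contact_force: [0.2, -0.4, -1.8]
opening: 0.492
finger_force: 25.0
 tcp [0.4373 0.2216 0.1142] shift units [-0.02   0.012  0.555]
[(319.3, 266.7, 90, 56, np.float64(0.4995), np.float64(0.2042)), (322.0, 199.8, 71, 55, np.float64(0.4367), np.float64(0.2232))]
```

```bash
python3 -m pendant '[0.3,-0.018,0.01,0.25,0,0,0,0.3,-0.018,0.01,0.48,0,0,0,0.3,-0.018,0.01,0.553,0,0,0,0.3,-0.018,0.01,0.553,0,0,0,0.3,-0.018,0.01,0.553,0,0,0,0.64,-0.018,0.01,0.553,0,0,0,0.64,-0.018,0.01,0.553,0,0,0,0.64,-0.018,0.01,0.553,0,0,0,0.64,-0.018,0.01,0.553,0,0,0]'; python3 -m pendant '[0.64,0,0,-0.1,0,0,0,0.64,0,0,-0.3,0,0,0,0.64,0,0,-0.6,0,0,0,0.64,0,0,-0.6,0,0,0]';python3 - <<'E'
from h import *
w=snap('wrist','w6')
to([.6614,-.0027,.12])
E
```

```text
clock: 15.15
tool_pos: [0.4412, 0.2226, 0.0325]
eef_rot: [0.13, 0.992, 0.0, 0.0]
contact_force: [-1.2, 0.5, 0.1]
opening: 0.642
finger_force: 0.0
clock: 15.55
tool_pos: [0.4429, 0.2244, 0.1263]
eef_rot: [0.13, 0.992, 0.003, 0.003]
contact_force: [0.3, 0.9, -0.0]
opening: 0.637
finger_force: 0.0
 tcp [0.4423 0.2234 0.1244] shift units [-1.8   -1.081  0.03 ]
```

View pics/w6.png

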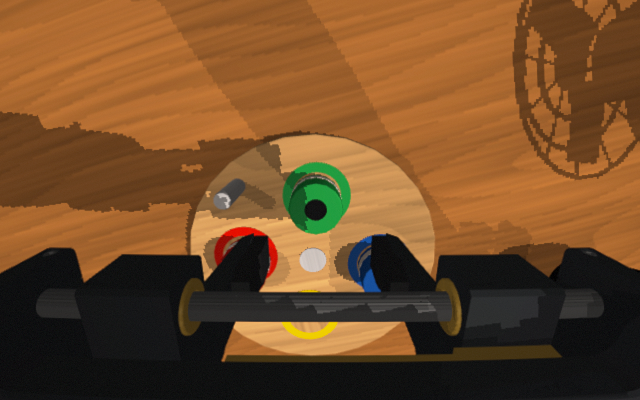

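The green pod stands on its ring, with its centre at (315,210). The red ring at (245,252) looks partly empty, so I check from the top after moving away.

```bash
python3 -m pendant '[0.8,-0.3,-0.18,0,0,0,0,0.9,-0.6,-0.36,0,0,0,0,1,-0.9,-0.54,0,0,0,0,1,-0.9,-0.54,0,0,0,0]';python3 -m pendant '[1,-0.3,-0.18,0.0,0,0,0,1,-0.6,-0.36,0,0,0,0,1,-0.9,-0.54,0,0,0,0,1,-0.9,-0.54,0,0,0,0,1,-0.9,-0.54,0,0,0,0]'; python3 - <<'E'
from h import *
w=snap('wrist'); print('wrist y',blobs(w,'yellow',.034))
t=snap('top'); 
for c in ('red','yellow','green','blue'): print(c,blobs(t,c,.034),blobs(t,c,.018))
to([.6614,-.0027,.01])
c=t['img'][160:280,230:400,::-1]; cv2.imwrite('pics/t6c.png',cv2.resize(c,None,fx=4.5,fy=4.5,interpolation=cv2.INTER_CUBIC))
E
```

```text
clock: 16.0
tool_pos: [0.5543, 0.1017, 0.1201]
eef_rot: [0.135, 0.991, -0.003, 0.001]
contact_force: [-1.0, 0.3, -0.3]
opening: 0.98
finger_force: 0.0
clock: 16.5
tool_pos: [0.6601, -0.005, 0.1203]
eef_rot: [0.131, 0.991, -0.0, -0.001]
contact_force: [0.0, 1.3, -0.5]
opening: 0.998
finger_force: 0.0
wrist y [(322.8, 205.6, 52, 51, np.float64(0.6617), np.float64(-0.0032)), (518.8, 30.7, 78, 69, np.float64(0.569), np.float64(0.1698))]
red [(300.5, 232.1, 19, 26, np.float64(0.49), np.float64(0.1422))] [(300.5, 232.1, 19, 26, np.float64(0.4917), np.float64(0.1431))]
yellow [(288.9, 209.5, 19, 18, np.float64(0.5611), np.float64(0.1799)), (346.0, 179.8, 14, 12, np.float64(0.6581), np.float64(-0.0006))] [(288.9, 209.5, 19, 18, np.float64(0.5637), np.float64(0.1812)), (346.0, 179.8, 14, 12, np.float64(0.6619), np.float64(-0.0015))]
green [(274.9, 248.1, 19, 19, np.float64(0.4396), np.float64(0.221)), (320.6, 210.3, 9, 6, np.float64(0.5591), np.float64(0.0802))] [(274.9, 248.1, 19, 19, np.float64(0.4407), np.float64(0.2228)), (320.6, 210.3, 9, 6, np.float64(0.5616), np.float64(0.0802))]
blue [(262.5, 222.1, 18, 18, np.float64(0.5203), np.float64(0.2621))] [(262.5, 222.1, 18, 18, np.float64(0.5224), np.float64(0.2644))]
 tcp [ 0.6586 -0.001   0.1213] shift units [-0.023 -0.007  0.742]
```

View pics/t6c.png

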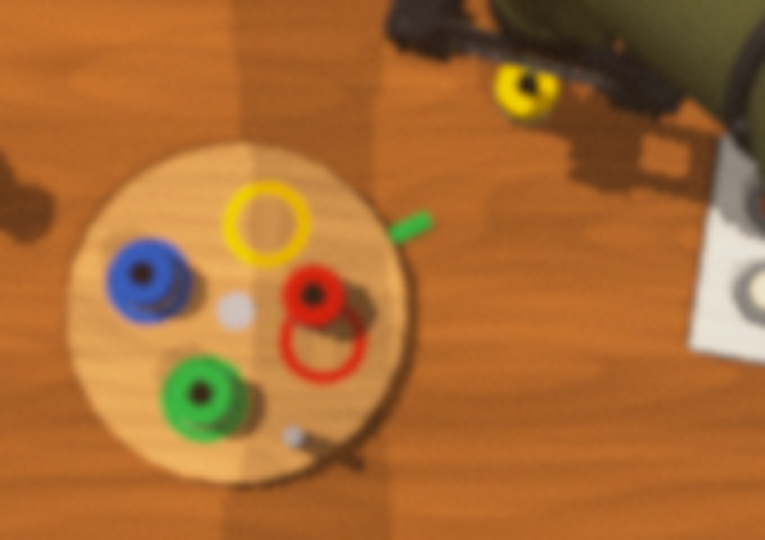

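The red pod was knocked off its ring, to crop (313,294), and is still upright on the disc. The blue and green pods are on their rings. I put red back before placing yellow.

```bash
cat >> h.py <<'E'
def dark(s,u0,v0,z,rad=6):
    g=cv2.GaussianBlur(s['img'].max(2).astype(np.float32),(0,0),.7); y,x=np.mgrid[:400,:640]
    m=((x-u0)**2+(y-v0)**2<rad*rad); w=np.clip(110-g,0,None)*m
    u,v=(w*x).sum()/w.sum(),(w*y).sum()/w.sum(); return round(u,1),round(v,1),onz(s,u,v,z).round(4)
E
python3 - <<'E'
from h import *
t=snap('top')
for n,a,b in(('blue',142,272),('green',200,394),('red',313,294)): print(n,dark(t,230+a/4.5,160+b/4.5,.052,4))
P=dark(t,299.6,225.3,.052,4)[2]; to([P[0],P[1],.13])
E
```

```text
blue (np.float64(261.0), np.float64(220.4), array([0.5235, 0.2641, 0.052 ]))
green (np.float64(274.1), np.float64(246.9), array([0.4419, 0.2213, 0.052 ]))
red (np.float64(299.1), np.float64(225.1), array([0.5096, 0.1461, 0.052 ]))
 tcp [ 6.586e-01 -6.000e-04  1.216e-01] shift units [ 1.209  0.695 -0.052]
```

```bash
python3 -m pendant '[1,0.3,0.17,0,0,0,0,1,0.6,0.35,0,0,0,0,1,0.6,0.35,0,0,0,0]';python3 -m pendant '[0.8,0.3,0.17,0.0,0,0,0,0.8,0.609,0.345,0,0,0,0,0.8,0.609,0.345,0,0,0,0,0.8,0.609,0.345,0,0,0,0]'; python3 - <<'E'
from h import *
w=snap('wrist','w7')
print(proj(w,[.5096,.1461,.052])); u,v=proj(w,[.5096,.1461,.052]); print(dark(w,u,v,.052,14))
to([.5096,.1461,.03])
E
```

```text
clock: 16.95
tool_pos: [0.5802, 0.0791, 0.1229]
eef_rot: [0.122, 0.992, 0.002, -0.003]
contact_force: [0.6, 0.1, -0.2]
opening: 0.997
finger_force: 0.0
clock: 17.35
tool_pos: [0.5099, 0.1464, 0.1226]
eef_rot: [0.126, 0.992, 0.0, -0.0]
contact_force: [0.3, -0.3, -0.5]
opening: 0.798
finger_force: 0.0
[319.71465503 210.19273658]
(np.float64(318.7), np.float64(211.4), array([0.5104, 0.1451, 0.052 ]))
 tcp [0.5114 0.1446 0.1223] shift units [0.014 0.007 0.615]
```

```bash
python3 -m pendant '[0.8,0.01,0.005,0.3,0,0,0,0.8,0.01,0.005,0.5,0,0,0,0.8,0.01,0.005,0.61,0,0,0,0.8,0.01,0.005,0.61,0,0,0,0.3,0.01,0.005,0.61,0,0,0,0.3,0.01,0.005,0.61,0,0,0,0.3,0.01,0.005,0.61,0,0,0,0.3,0.01,0.005,0.61,0,0,0,0.3,0.01,0.005,0.61,0,0,0,0.3,0.01,0.005,0.61,0,0,0]' 25; python3 -m pendant '[0.3,0,0,-0.2,0,0,0,0.3,0,0,-0.3,0,0,0,0.3,0,0,-0.3,0,0,0,0.3,0,0,-0.3,0,0,0]';python3 - <<'E'
from h import *
to([.482,.1408,.031])
E
```

```text
clock: 18.4
tool_pos: [0.5113, 0.1452, 0.0314]
eef_rot: [0.13, 0.992, 0.0, 0.001]
contact_force: [0.6, -1.2, 6.6]
opening: 0.49
finger_force: 25.0
clock: 18.8
tool_pos: [0.5105, 0.1447, 0.0753]
eef_rot: [0.13, 0.992, -0.0, 0.0]
contact_force: [1.3, -0.6, -1.8]
opening: 0.494
finger_force: 25.0
 tcp [0.5105 0.1447 0.0753] shift units [ 0.177 -0.074  0.295]
```

```bash
python3 -m pendant '[0.3,0.1,-0.04,0,0,0,0,0.3,0.177,-0.074,0,0,0,0,0.3,0.177,-0.074,0.15,0,0,0,0.3,0.177,-0.074,0.288,0,0,0,0.3,0.177,-0.074,0.288,0,0,0,0.3,0.177,-0.074,0.288,0,0,0,0.64,0.177,-0.074,0.288,0,0,0,0.64,0.177,-0.074,0.288,0,0,0,0.64,0.177,-0.074,0.288,0,0,0,0.64,0.177,-0.074,0.288,0,0,0]'; python3 -m pendant '[0.64,0,0,-0.1,0,0,0,0.64,0,0,-0.3,0,0,0,0.64,0,0,-0.6,0,0,0,0.64,0,0,-0.6,0,0,0]';python3 - <<'E'
from h import *
to([.6614,-.0027,.12])
E
```

```text
clock: 19.8
tool_pos: [0.4822, 0.1412, 0.0326]
eef_rot: [0.13, 0.992, 0.0, 0.0]
contact_force: [-0.0, -0.4, 0.3]
opening: 0.639
finger_force: 0.0
clock: 20.2
tool_pos: [0.4843, 0.1427, 0.1266]
eef_rot: [0.13, 0.992, 0.002, 0.003]
contact_force: [0.2, 0.6, -0.1]
opening: 0.638
finger_force: 0.0
 tcp [0.4843 0.1427 0.1266] shift units [-1.39  -0.633  0.049]
```

```bash
python3 -m pendant '[0.8,-0.3,-0.14,0,0,0,0,0.9,-0.6,-0.28,0,0,0,0,1,-0.7,-0.32,0,0,0,0,1,-0.7,-0.32,0,0,0,0]';python3 -m pendant '[1,-0.3,-0.14,0.0,0,0,0,1,-0.6,-0.28,0,0,0,0,1,-0.7,-0.315,0,0,0,0,1,-0.7,-0.315,0,0,0,0,1,-0.7,-0.315,0,0,0,0]'; python3 - <<'E'
from h import *
w=snap('wrist'); print('wrist y',blobs(w,'yellow',.034)[0])
t=snap('top'); 
for n in((.482,.1408),(.5223,.2642),(.4405,.2224)): print(n,dark(t,*proj(t,[*n,.052]),.052,4))
for c in ('red','yellow','green','blue'): print(c,blobs(t,c,.018))
to([.6614,-.0027,.01])
E
```

```text
clock: 20.6
tool_pos: [0.573, 0.0645, 0.1215]
eef_rot: [0.133, 0.991, -0.001, 0.001]
contact_force: [-0.5, 0.7, -0.5]
opening: 0.976
finger_force: 0.0
clock: 21.1
tool_pos: [0.6588, -0.0024, 0.1219]
eef_rot: [0.128, 0.992, 0.001, -0.001]
contact_force: [-0.5, 1.0, -0.5]
opening: 0.999
finger_force: 0.0
wrist y (320.1, 207.4, 51, 51, np.float64(0.6618), np.float64(-0.0031))
(0.482, 0.1408) (np.float64(300.6), np.float64(234.8), array([0.4797, 0.141 , 0.052 ]))
(0.5223, 0.2642) (np.float64(261.1), np.float64(220.3), array([0.5237, 0.2639, 0.052 ]))
(0.4405, 0.2224) (np.float64(273.9), np.float64(246.8), array([0.4422, 0.2221, 0.052 ]))
red [(301.1, 235.2, 19, 19, np.float64(0.4818), np.float64(0.1411))]
yellow [(288.9, 209.4, 19, 19, np.float64(0.5639), np.float64(0.1812)), (346.1, 180.0, 14, 12, np.float64(0.661), np.float64(-0.0018))]
green [(274.8, 248.0, 19, 19, np.float64(0.4408), np.float64(0.2232)), (320.6, 210.3, 9, 6, np.float64(0.5616), np.float64(0.0802))]
blue [(262.5, 222.1, 18, 18, np.float64(0.5224), np.float64(0.2643))]
 tcp [ 0.6587 -0.002   0.1224] shift units [-0.02  -0.     0.749]
```

The red pod is back on its ring to within about 2 mm. I pick yellow.

```bash
python3 -m pendant '[1,-0.02,-0.003,0.3,0,0,0,1,-0.02,-0.003,0.6,0,0,0,1,-0.02,-0.003,0.745,0,0,0,1,-0.02,-0.003,0.745,0,0,0,0.3,-0.02,-0.003,0.745,0,0,0,0.3,-0.02,-0.003,0.745,0,0,0,0.3,-0.02,-0.003,0.745,0,0,0,0.3,-0.02,-0.003,0.745,0,0,0,0.3,-0.02,-0.003,0.745,0,0,0,0.3,-0.02,-0.003,0.745,0,0,0]' 25; python3 -m pendant '[0.3,0,0,-0.2,0,0,0,0.3,0,0,-0.5,0,0,0,0.3,0,0,-0.7,0,0,0,0.3,0,0,-0.7,0,0,0]';python3 - <<'E'
from h import *
to([.564,.1813,.12])
E
```

```text
clock: 22.2
tool_pos: [0.6639, -0.0053, 0.0112]
eef_rot: [0.13, 0.992, 0.001, 0.001]
contact_force: [0.3, 0.5, 2.6]
opening: 0.491
finger_force: 25.0
clock: 22.6
tool_pos: [0.6661, -0.0052, 0.1201]
eef_rot: [0.13, 0.992, 0.001, 0.004]
contact_force: [0.5, -0.1, -0.8]
opening: 0.492
finger_force: 25.0
 tcp [ 0.6661 -0.0052  0.1201] shift units [ 0.978  1.026 -0.003]
```

```bash
python3 -m pendant '[0.3,0.22,0.22,0,0,0,0,0.3,0.45,0.45,0,0,0,0,0.3,0.7,0.7,0,0,0,0,0.3,0.98,0.99,0,0,0,0,0.3,0.98,0.99,0,0,0,0,0.3,0.98,0.99,0,0,0,0]';python3 - <<'E'
from h import *
to([.564,.1813,.032])
w=snap('wrist')
print(blobs(w,'yellow',.018))
t=snap('top')
for n in((.482,.1408),(.5223,.2642),(.4405,.2224)): print(n,dark(t,*proj(t,[*n,.052]),.052,4))
E
```

```text
clock: 23.2
tool_pos: [0.5571, 0.1781, 0.1149]
eef_rot: [0.126, 0.992, 0.0, -0.001]
contact_force: [-0.7, -0.4, -2.0]
opening: 0.492
finger_force: 25.0
 tcp [0.5571 0.1781 0.1149] shift units [-0.04   0.032  0.552]
[(319.2, 264.4, 89, 60, np.float64(0.6173), np.float64(0.1617)), (326.1, 201.2, 71, 54, np.float64(0.5588), np.float64(0.1831))]
(0.482, 0.1408) (np.float64(300.6), np.float64(234.8), array([0.4796, 0.1411, 0.052 ]))
(0.5223, 0.2642) (np.float64(261.2), np.float64(220.2), array([0.524 , 0.2636, 0.052 ]))
(0.4405, 0.2224) (np.float64(273.9), np.float64(246.9), array([0.442 , 0.2219, 0.052 ]))
```

```bash
python3 -m pendant '[0.3,-0.03,0.025,0.25,0,0,0,0.3,-0.03,0.025,0.48,0,0,0,0.3,-0.03,0.025,0.5,0,0,0,0.3,-0.03,0.025,0.5,0,0,0]'; python3 - <<'E'
from h import *
to([.564,.1813,.032])
E
```

```text
clock: 23.7
tool_pos: [0.5649, 0.1754, 0.0398]
eef_rot: [0.131, 0.991, -0.001, -0.001]
contact_force: [0.1, 1.0, -1.9]
opening: 0.489
finger_force: 25.0
 tcp [0.5649 0.1754 0.0398] shift units [0.016 0.037 0.052]
```

```bash
python3 -m pendant '[0.3,0.01,0.03,0,0,0,0,0.3,0.01,0.03,0.05,0,0,0,0.3,0.01,0.03,0.05,0,0,0,0.3,0.01,0.03,0.05,0,0,0]'; python3 - <<'E'
from h import *
to([.564,.1813,.032])
E
```

```text
clock: 24.1
tool_pos: [0.5646, 0.1824, 0.0335]
eef_rot: [0.129, 0.992, -0.0, 0.0]
contact_force: [-0.8, 0.3, -1.0]
opening: 0.491
finger_force: 25.0
 tcp [0.5646 0.1824 0.0335] shift units [ 0.002 -0.008  0.01 ]
```

```bash
python3 -m pendant '[0.3,0,-0.005,0.01,0,0,0,0.66,0,-0.005,0.01,0,0,0,0.66,0,-0.005,0.01,0,0,0,0.66,0,-0.005,0.01,0,0,0,0.66,0,-0.005,-0.1,0,0,0,0.66,0,-0.005,-0.35,0,0,0,0.66,0,-0.005,-0.65,0,0,0,0.66,0,-0.005,-0.65,0,0,0]'; python3 -m pendant '[0.6,0.3,-0.1,0,0,0,0,0.4,0.6,-0.2,0,0,0,0,0.4,0.8,-0.3,0,0,0,0,0.4,0.8,-0.3,0,0,0,0]'; python3 - <<'E'
from h import *
t=snap('top','t8')
for n in((.482,.1408),(.5223,.2642),(.4405,.2224),(.564,.1813)): print(n,dark(t,*proj(t,[*n,.052]),.052,4))
for c in ('red','yellow','green','blue'): print(c,blobs(t,c,.018))
c=t['img'][160:280,230:400,::-1]; cv2.imwrite('pics/t8c.png',cv2.resize(c,None,fx=4.5,fy=4.5,interpolation=cv2.INTER_CUBIC))
to([.413,.157,.12]); print(r.get_state()['q'].round(2))
E
```

```text
clock: 24.9
tool_pos: [0.5673, 0.1844, 0.1373]
eef_rot: [0.13, 0.992, 0.004, 0.004]
contact_force: [1.4, 1.6, 0.4]
opening: 0.662
finger_force: 0.0
clock: 25.3
tool_pos: [0.4315, 0.1673, 0.1313]
eef_rot: [0.127, 0.992, -0.002, -0.002]
contact_force: [0.8, -0.7, 0.4]
opening: 0.4
finger_force: 0.0
(0.482, 0.1408) (np.float64(300.6), np.float64(234.1), array([0.4819, 0.1412, 0.052 ]))
(0.5223, 0.2642) (np.float64(261.7), np.float64(220.7), array([0.5225, 0.262 , 0.052 ]))
(0.4405, 0.2224) (np.float64(273.8), np.float64(247.4), array([0.4404, 0.2224, 0.052 ]))
(0.564, 0.1813) (np.float64(287.9), np.float64(208.2), array([0.5623, 0.1818, 0.052 ]))
red []
yellow [(288.7, 208.5, 18, 18, np.float64(0.5667), np.float64(0.1819))]
green [(320.7, 210.1, 9, 7, np.float64(0.5621), np.float64(0.0799))]
blue [(257.8, 220.3, 9, 13, np.float64(0.5281), np.float64(0.2794))]
 tcp [0.4348 0.1685 0.1314] shift units [ 0.121 -0.111  0.076]
[-0.11  0.73 -0.58  2.12  0.82  0.53  0.01]
```

View pics/t8c.png

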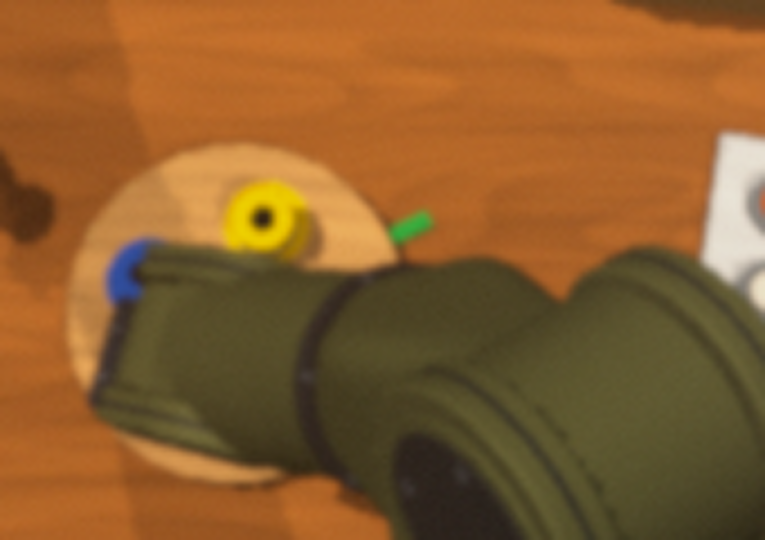

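The yellow pod is on its ring, with its centre at (262,218) in the crop. The arm hides the rest, so I use the wrist camera for them and for the post.

```bash
python3 -m pendant '[0.27,0.12,-0.11,0,0,0,-0.09,0.27,0.12,-0.11,0,0,0,-0.18,0.27,0.12,-0.11,0,0,0,-0.25,0.27,0.12,-0.11,0,0,0,-0.25,0.27,0.12,-0.11,0,0,0,-0.25]'; python3 - <<'E'
from h import *
w=snap('wrist','w9')
hub=np.array([.5022,.2022])
for n,p in dict(post=(.413,.157,.066),red=(.482,.1408,.052),green=(.4405,.2224,.052)).items(): print(n,proj(w,p).round(1))
to([.413,.157,.035]); print(r.get_state()['q'].round(2))
A=R.from_quat(r.get_state()['eef_rot']).as_matrix(); print(A.round(3))
E
```

```text
clock: 25.85
tool_pos: [0.4162, 0.1581, 0.1307]
eef_rot: [-0.065, 0.998, 0.001, 0.001]
contact_force: [0.3, -0.7, -1.0]
opening: 0.267
finger_force: 0.0
post [318.5 208.9]
red [290.2 275.2]
green [390.8 243.3]
 tcp [0.4159 0.158  0.1307] shift units [ 0.021 -0.005  0.638]
[-0.06  0.74 -0.66  2.18  0.93  0.53  0.26]
[[-0.992 -0.129  0.001]
 [-0.129  0.992  0.001]
 [-0.001  0.001 -1.   ]]
```

View pics/w9.png

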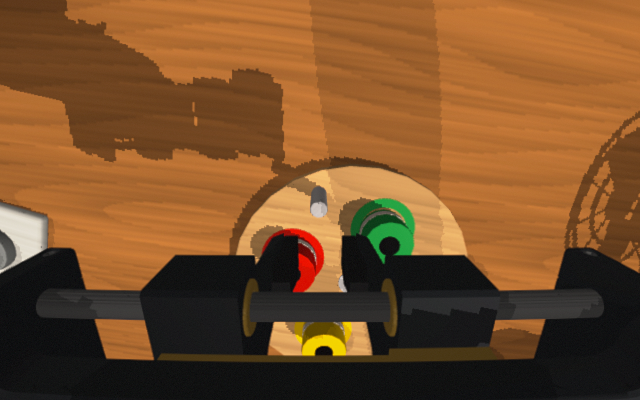

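The wrist view shows the post top at (319,209), exactly as predicted, with the red, green and yellow pods on their rings. I lower the fingers around the post.

```bash
python3 -m pendant '[0.27,0.02,-0.005,0.2,0,0,0,0.27,0.02,-0.005,0.4,0,0,0,0.27,0.02,-0.005,0.6,0,0,0,0.27,0.02,-0.005,0.64,0,0,0,0.27,0.02,-0.005,0.64,0,0,0]'; cat > sw.py <<'E'
from h import *
import sys
# tool now at angle a0 about hub; rows for further sweep angles (deg), shift in tool axes now, turn about tool z
hub=np.array([.5022,.2022]); s=r.get_state(); A=R.from_quat(s['eef_rot']).as_matrix()
p=s['tool_pos'][:2]-hub; a0=np.degrees(np.arctan2(p[1],p[0])); print('angle',a0.round(1),'radius',np.linalg.norm(p).round(4),'F',s['contact_force'].round(1))
print('yaw y',np.degrees(np.arctan2(A[1,1],A[0,1])).round(1))
for d in map(float,sys.argv[1:]):
    a=np.radians(a0+d); q=hub+.1*np.array([np.cos(a),np.sin(a)]); D=np.array([*(q-s['tool_pos'][:2]),.035-s['tool_pos'][2]])
    print(d,(A.T@D/.15).round(2),'turn',round(-d/90,3))
E
python3 sw.py 4 8 12 16 20 24 28 32 36 40 44 48
```

```text
clock: 26.4
tool_pos: [0.4121, 0.1567, 0.0335]
eef_rot: [-0.066, 0.998, -0.001, -0.001]
contact_force: [-0.8, -0.9, -0.4]
opening: 0.273
finger_force: 0.0
angle -153.2 radius 0.101 F [-0.8 -0.9 -0.4]
yaw y 97.6
4.0 [-0.02 -0.04 -0.01] turn -0.044
8.0 [-0.04 -0.08 -0.01] turn -0.089
12.0 [-0.07 -0.12 -0.01] turn -0.133
16.0 [-0.09 -0.16 -0.01] turn -0.178
20.0 [-0.12 -0.2  -0.01] turn -0.222
24.0 [-0.15 -0.24 -0.01] turn -0.267
28.0 [-0.18 -0.27 -0.01] turn -0.311
32.0 [-0.22 -0.3  -0.01] turn -0.356
36.0 [-0.25 -0.33 -0.01] turn -0.4
40.0 [-0.29 -0.35 -0.01] turn -0.444
44.0 [-0.33 -0.37 -0.01] turn -0.489
48.0 [-0.38 -0.39 -0.01] turn -0.533
```

```bash
python3 -m pendant '[0.27,-0.02,-0.04,0,0,0,-0.044,0.27,-0.04,-0.08,0,0,0,-0.089,0.27,-0.07,-0.12,0,0,0,-0.133,0.27,-0.09,-0.16,0,0,0,-0.178,0.27,-0.12,-0.2,0,0,0,-0.222,0.27,-0.15,-0.24,0,0,0,-0.267,0.27,-0.18,-0.27,0,0,0,-0.311,0.27,-0.22,-0.3,0,0,0,-0.356,0.27,-0.25,-0.33,0,0,0,-0.4,0.27,-0.29,-0.35,0,0,0,-0.444,0.27,-0.33,-0.37,0,0,0,-0.489,0.27,-0.38,-0.39,0,0,0,-0.533]'; python3 - <<'E'
from h import *
w=snap('wrist','w10')
E
python3 sw.py 4 8 12 16 20 24 28 32 36 40 44 46
```

```text
clock: 27.6
tool_pos: [0.4762, 0.106, 0.0354]
eef_rot: [-0.467, 0.884, 0.0, -0.0]
contact_force: [-1.3, -1.0, -0.2]
opening: 0.271
finger_force: 0.7
angle -104.0 radius 0.0998 F [ 1.7 -0.4  0.5]
yaw y 145.7
4.0 [-0.02 -0.04  0.  ] turn -0.044
8.0 [-0.04 -0.09  0.  ] turn -0.089
12.0 [-0.06 -0.13  0.  ] turn -0.133
16.0 [-0.09 -0.16  0.  ] turn -0.178
20.0 [-0.12 -0.2   0.  ] turn -0.222
24.0 [-0.15 -0.23  0.  ] turn -0.267
28.0 [-0.18 -0.27  0.  ] turn -0.311
32.0 [-0.22 -0.3   0.  ] turn -0.356
36.0 [-0.25 -0.32  0.  ] turn -0.4
40.0 [-0.29 -0.35  0.  ] turn -0.444
44.0 [-0.33 -0.37  0.  ] turn -0.489
46.0 [-0.36 -0.38  0.  ] turn -0.511
```

View pics/w10.png

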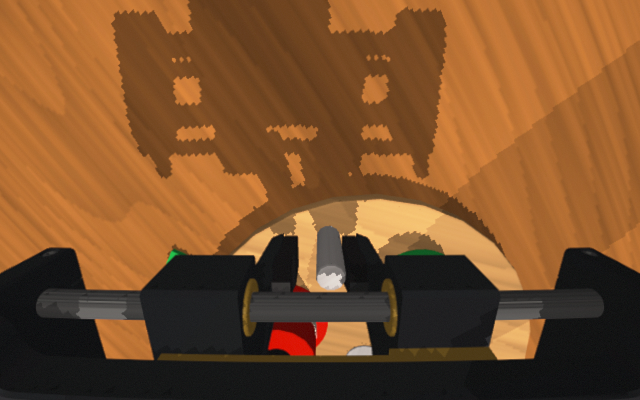

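The post at (330,280) sits caged between the fingers and the carousel is turning. I sweep on.

```bash
python3 -m pendant '[0.27,-0.02,-0.04,0,0,0,-0.044,0.27,-0.04,-0.09,0,0,0,-0.089,0.27,-0.06,-0.13,0,0,0,-0.133,0.27,-0.09,-0.16,0,0,0,-0.178,0.27,-0.12,-0.2,0,0,0,-0.222,0.27,-0.15,-0.23,0,0,0,-0.267,0.27,-0.18,-0.27,0,0,0,-0.311,0.27,-0.22,-0.3,0,0,0,-0.356,0.27,-0.25,-0.32,0,0,0,-0.4,0.27,-0.29,-0.35,0,0,0,-0.444,0.27,-0.29,-0.35,0,0,0,-0.444]'; python3 sw.py 2 4 6 8 10
```

```text
clock: 28.75
tool_pos: [0.5452, 0.1127, 0.0352]
eef_rot: [0.74, -0.673, 0.0, -0.001]
contact_force: [-0.4, -0.0, 0.1]
opening: 0.27
finger_force: 0.0
angle -64.3 radius 0.0993 F [-0.4 -0.   0.1]
yaw y -174.6
2.0 [-0.   -0.02  0.  ] turn -0.022
4.0 [-0.01 -0.04  0.  ] turn -0.044
6.0 [-0.02 -0.07  0.  ] turn -0.067
8.0 [-0.03 -0.09  0.  ] turn -0.089
10.0 [-0.05 -0.11  0.  ] turn -0.111
```

```bash
python3 -m pendant '[0.27,0,-0.02,0,0,0,0,0.27,-0.01,-0.04,0,0,0,0,0.27,-0.01,-0.055,0,0,0,0,0.27,-0.01,-0.055,0,0,0,0]';  python3 sw.py 2 4
```

```text
clock: 29.15
tool_pos: [0.5527, 0.115, 0.0347]
eef_rot: [0.74, -0.672, 0.0, -0.0]
contact_force: [0.0, -1.0, 0.6]
opening: 0.272
finger_force: 0.0
angle -59.9 radius 0.1008 F [ 0.  -1.   0.6]
yaw y -174.5
2.0 [-0.02 -0.02 -0.  ] turn -0.022
4.0 [-0.03 -0.04 -0.  ] turn -0.044
```

```bash
python3 -m pendant '[0.27,-0.02,-0.02,0,0,0,0,0.27,-0.03,-0.04,0,0,0,0,0.27,-0.03,-0.04,0,0,0,0]';  python3 sw.py 2 4; python3 - <<'E'
from h import *
w=snap('wrist','w11')
E
```

```text
clock: 29.45
tool_pos: [0.5547, 0.1175, 0.0339]
eef_rot: [0.74, -0.672, -0.0, 0.004]
contact_force: [-7.1, -3.8, 5.8]
opening: 0.27
finger_force: 3.8
angle -58.2 radius 0.0997 F [-7.1 -3.8  5.8]
yaw y -174.5
2.0 [-0.01 -0.02 -0.01] turn -0.022
4.0 [-0.02 -0.04 -0.01] turn -0.044
```

View pics/w11.png

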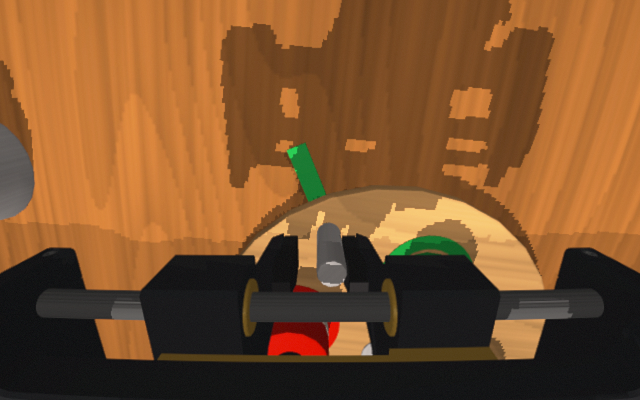

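The post presses its stop with about 8 N, and it lines up radially with the green mark at (305,170). I unload, lift and move off towards the pad.

```bash
python3 -m pendant '[0.27,0.02,0.04,0,0,0,0,0.27,0.02,0.04,-0.1,0,0,0,0.27,0.02,0.04,-0.4,0,0,0,0.27,0.02,0.04,-0.75,0,0,0,0.27,0.02,0.04,-0.75,0,0,0]'; python3 - <<'E'
from h import *
to([.541,-.21,.15]); print(r.get_state()['q'].round(2))
E
```

```text
clock: 30.0
tool_pos: [0.5559, 0.1196, 0.1542]
eef_rot: [0.741, -0.672, 0.002, -0.006]
contact_force: [0.9, 0.7, -1.1]
opening: 0.267
finger_force: 0.0
 tcp [0.5559 0.1196 0.1542] shift units [2.177 0.313 0.013]
[ 0.21  0.88 -0.91  1.81  0.88  0.9   2.13]
```

```bash
python3 -m pendant '[0.2,0.1,0,0,0,0,0.09,0,0.2,0,0,0,0,0.18,0,0.3,0,0,0,0,0.27,0,0.4,0.05,0,0,0,0.36,0,0.5,0.05,0,0,0,0.45,0,0.6,0.1,0,0,0,0.54,0,0.7,0.1,0,0,0,0.63,0,0.8,0.1,0,0,0,0.72,0,0.9,0.1,0,0,0,0.81,0,1,0.15,0,0,0,0.9,0,1,0.15,0,0,0,0.95,0,1,0.15,0,0,0,0.95]'; python3 - <<'E'
from h import *
t=snap('top','t12')
hub=np.array([.5022,.2022])
for c in ('red','yellow','green','blue'):
  for b in blobs(t,c,.018): p=np.array(b[4:])-hub; print(c,b,np.degrees(np.arctan2(p[1],p[0])).round(1),np.linalg.norm(p).round(4))
c=t['img'][160:280,230:450,::-1]; cv2.imwrite('pics/t12c.png',cv2.resize(c,None,fx=3.6,fy=3.6,interpolation=cv2.INTER_CUBIC))
to([.541,-.21,.15]); print(r.get_state()['q'].round(2))
E
```

```text
clock: 31.2
tool_pos: [0.5449, -0.0353, 0.1478]
eef_rot: [-0.087, 0.996, 0.0, 0.001]
contact_force: [0.4, -0.0, 0.8]
opening: 0.003
finger_force: 0.0
red (288.5, 209.3, 18, 18, np.float64(0.5641), np.float64(0.1826)) -17.6 0.0649
yellow (262.4, 222.1, 18, 19, np.float64(0.5226), np.float64(0.2647)) 71.9 0.0657
green (301.4, 235.0, 18, 19, np.float64(0.4825), np.float64(0.1402)) -107.6 0.0651
green (320.6, 210.3, 9, 6, np.float64(0.5616), np.float64(0.0802)) -64.0 0.1357
blue (274.8, 248.2, 18, 18, np.float64(0.4402), np.float64(0.2231)) 161.4 0.0654
 tcp [ 0.545  -0.0347  0.1477] shift units [ 0.233 -1.145 -0.016]
[ 0.3   0.76 -0.54  1.88  0.61  0.67  1.14]
```

View pics/t12c.png

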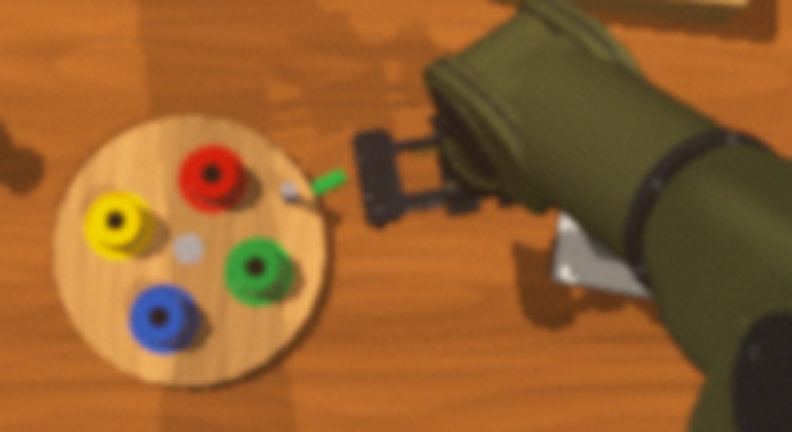

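The carousel has turned by 90.8° to its stop, and all four pods are on their rings. Now the keys: I triangulate them from the first pictures.

```bash
cat > keys.py <<'E'
from h import *
def cent(im,lo,hi,win):
    hsv=cv2.cvtColor(im,cv2.COLOR_BGR2HSV); m=cv2.inRange(hsv,lo,hi); k=np.zeros_like(m); x0,y0,x1,y1=win; k[y0:y1,x0:x1]=1; m*=k
    n,l,st,c=cv2.connectedComponentsWithStats(m); i=1+st[1:,4].argmax(); return c[i],st[i,2:]
t=snap('top'); s=snap('side'); a=cv2.imread('pics/top0.png'); b=cv2.imread('pics/side0.png')
C=dict(orange=((8,225,190),(18,255,255)),purple=((136,150,70),(160,255,255)),black=((0,0,0),(180,255,75)),white=((0,0,185),(180,70,255)))
wt=dict(orange=(397,198,411,212),purple=(414,222,428,236),black=(418,203,430,215),white=(396,219,406,231))
ws=dict(orange=(326,263,344,279),purple=(303,280,320,296),black=(326,281,343,295),white=(305,263,321,278))
for k in C:
    (p,sz),(q,sq)=cent(a,*C[k],wt[k]),cent(b,*C[k],ws[k])
    o1,d1=ray(t,*p); o2,d2=ray(s,*q); M=np.c_[d1,-d2]; l=np.linalg.lstsq(M,o2-o1,rcond=None)[0]; x1,x2=o1+d1*l[0],o2+d2*l[1]
    print(k,p.round(1),sz,q.round(1),sq,'tri',((x1+x2)/2).round(4),'gap',np.linalg.norm(x1-x2).round(4),'z.03',onz(t,*p,.03)[:2].round(4))
E
python3 keys.py
```

```text
Traceback (most recent call last):
  File "keys.py", line 10, in <module>
    (p,sz),(q,sq)=cent(a,*C[k],wt[k]),cent(b,*C[k],ws[k])
                                      ~~~~^^^^^^^^^^^^^^^
  File "keys.py", line 4, in cent
    n,l,st,c=cv2.connectedComponentsWithStats(m); i=1+st[1:,4].argmax(); return c[i],st[i,2:]
                                                      ~~~~~~~~~~~~~~~^^
ValueError: attempt to get argmax of an empty sequence
```

```bash
sed -i "s/orange=((8,225,190)/orange=((6,170,120)/" keys.py; python3 keys.py || python3 - <<'E'
import cv2
im=cv2.imread('pics/side0.png'); h=cv2.cvtColor(im,cv2.COLOR_BGR2HSV)
for p in((334,270),(312,287),(334,287),(312,269)): print(p,h[p[1],p[0]],h[p[1]-3:p[1]+4:2,p[0]].tolist())
E
```

```text
orange [403.8 204.4] [ 9  8 61] [333.9 269.4] [ 9  8 57] tri [ 0.5812 -0.1851  0.0241] gap 0.0005 z.03 [ 0.5799 -0.1838]
purple [420.9 227.9] [ 9  7 49] [310.9 285.9] [ 9  9 62] tri [ 0.5069 -0.2367  0.0242] gap 0.0021 z.03 [ 0.5052 -0.2353]
black [423.7 208.3] [10  9 64] [333.4 286.7] [10 10 75] tri [ 0.5695 -0.2487  0.0234] gap 0.0013 z.03 [ 0.5678 -0.247 ]
white [400.8 224. ] [ 9  9 57] [312.4 266.4] [ 16   9 122] tri [ 0.5185 -0.1717  0.0321] gap 0.0028 z.03 [ 0.5173 -0.1722]
```

The key tops come out at z ≈ 0.024 with 64 mm spacing, as specified: white (0.5185,-0.1735), orange (0.581,-0.185), purple (0.507,-0.237), black (0.5695,-0.2487). I go above white.

```bash
python3 - <<'E'
from h import *
to([.5185,-.1735,.06])
E
```

```text
tcp [ 0.5446 -0.0346  0.1472] shift units [ 0.335 -0.881  0.581]
```

```bash
python3 -m pendant '[0,0.1,-0.3,0,0,0,0,0,0.2,-0.6,0.1,0,0,0,0,0.335,-0.88,0.3,0,0,0,0,0.335,-0.88,0.5,0,0,0,0,0.335,-0.88,0.58,0,0,0,0,0.335,-0.88,0.58,0,0,0]'; python3 - <<'E'
from h import *
to([.5185,-.1735,.018])
w=snap('wrist','w13'); s=snap('side','s13')
print(proj(w,[.5185,-.1735,.024]))
E
```

```text
clock: 32.05
tool_pos: [0.5175, -0.1723, 0.0589]
eef_rot: [-0.089, 0.996, 0.001, -0.001]
contact_force: [0.2, 0.4, 0.0]
opening: 0.003
finger_force: 0.0
 tcp [ 0.5175 -0.1723  0.0589] shift units [-0.006 -0.01   0.272]
[317.23242388 229.31426809]
```

View pics/w13.png

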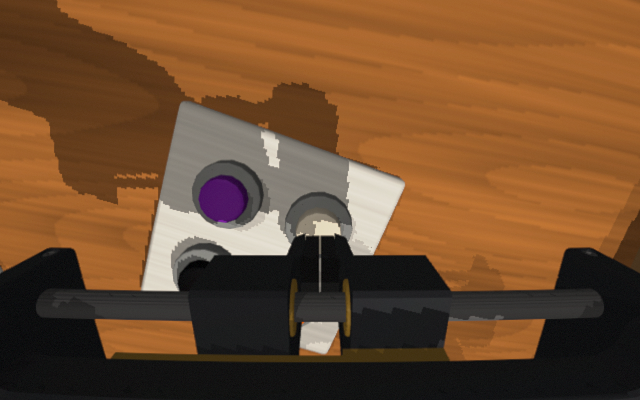

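The closed fingers are over the white key at about (318,228). Purple is at (222,198) and black at (195,275). I press white.

```bash
python3 -m pendant '[0,-0.005,-0.01,0.15,0,0,0,0,-0.005,-0.01,0.23,0,0,0,0,-0.005,-0.01,0.28,0,0,0,0,-0.005,-0.01,0.28,0,0,0,0,-0.005,-0.01,0.28,0,0,0]'
```

```text
clock: 32.65
tool_pos: [0.5215, -0.1742, 0.0272]
eef_rot: [-0.089, 0.996, -0.003, 0.004]
contact_force: [-14.4, 3.4, 74.9]
opening: 0.006
finger_force: 37.7
```

```bash
python3 -m pendant '[0,0,0,-0.05,0,0,0,0,0,0,-0.05,0,0,0]' | grep -E 'pos|force'; python3 -m pendant '[0,0,0,-0.02,0,0,0,0,0,0,-0.02,0,0,0]'| grep -E 'pos|force';python3 -m pendant '[0,0,0,-0.02,0,0,0,0,0,0,-0.02,0,0,0]'| grep -E 'pos|force';python3 -m pendant '[0,0,0,-0.02,0,0,0,0,0,0,-0.02,0,0,0]'| grep -E 'pos|force'; python3 -m pendant '[0,0,0,-0.15,0,0,0,0,0,0,-0.15,0,0,0]'| grep -E 'pos|force'
```

```text
tool_pos: [0.5214, -0.1742, 0.0291]
contact_force: [0.9, 0.3, 3.6]
finger_force: 2.2
tool_pos: [0.5213, -0.1742, 0.0299]
contact_force: [3.4, 2.5, 4.6]
finger_force: 2.0
tool_pos: [0.5194, -0.175, 0.0317]
contact_force: [2.5, 0.7, 2.6]
finger_force: 1.5
tool_pos: [0.518, -0.1757, 0.0343]
contact_force: [1.2, 0.4, 1.1]
finger_force: 0.7
tool_pos: [0.5184, -0.1762, 0.0579]
contact_force: [0.7, 0.8, -0.0]
finger_force: 0.0
```

The force and height readings show a real spring between z 0.034 and 0.028, so white went fully down and the key tops are at about 0.034. Next is orange, with a shallower press.

```bash
python3 - <<'E'
from h import *
to([.579,-.183,.0255],'orange')
E
```

```text
orange tcp [ 0.5184 -0.1762  0.0579] shift units [-0.39  -0.115  0.216]
```

```bash
python3 -m pendant '[0,-0.2,-0.06,0,0,0,0,0,-0.39,-0.115,0,0,0,0,0,-0.39,-0.115,0,0,0,0,0,-0.39,-0.115,0.12,0,0,0,0,-0.39,-0.115,0.18,0,0,0,0,-0.39,-0.115,0.216,0,0,0,0,-0.39,-0.115,0.216,0,0,0,0,-0.39,-0.115,0.216,0,0,0]'
```

```text
clock: 34.45
tool_pos: [0.5779, -0.1825, 0.028]
eef_rot: [-0.088, 0.996, -0.001, -0.001]
contact_force: [-8.8, 1.1, 32.3]
opening: 0.003
finger_force: 16.2
```

```bash
python3 -m pendant '[0,0,0,0,0,0,0,0,0,0,-0.1,0,0,0,0,0,0,-0.22,0,0,0,0,0,0,-0.22,0,0,0]'; python3 - <<'E'
from h import *
to([.504,-.2344,.0258],'purple')
E
```

```text
clock: 34.85
tool_pos: [0.5796, -0.1825, 0.059]
eef_rot: [-0.087, 0.996, -0.0, 0.001]
contact_force: [0.8, 0.6, -0.1]
opening: 0.006
finger_force: 0.0
purple tcp [ 0.5796 -0.1825  0.059 ] shift units [ 0.557 -0.252  0.221]
```

```bash
python3 -m pendant '[0,0.2,-0.09,0,0,0,0,0,0.4,-0.18,0,0,0,0,0,0.557,-0.252,0,0,0,0,0,0.557,-0.252,0,0,0,0,0,0.557,-0.252,0.12,0,0,0,0,0.557,-0.252,0.18,0,0,0,0,0.557,-0.252,0.221,0,0,0,0,0.557,-0.252,0.221,0,0,0,0,0.557,-0.252,0.221,0,0,0]';python3 -m pendant '[0,0,0,0,0,0,0,0,0,0,-0.1,0,0,0,0,0,0,-0.22,0,0,0,0,0,0,-0.22,0,0,0]'; python3 - <<'E'
from h import *
to([.5667,-.2459,.0258],'black')
E
```

```text
clock: 35.75
tool_pos: [0.5038, -0.2335, 0.0279]
eef_rot: [-0.088, 0.996, -0.001, -0.0]
contact_force: [-9.6, 1.7, 38.5]
opening: 0.007
finger_force: 19.2
clock: 36.15
tool_pos: [0.5054, -0.2334, 0.0587]
eef_rot: [-0.088, 0.996, -0.0, 0.002]
contact_force: [0.1, 0.1, 0.2]
opening: 0.004
finger_force: 0.0
black tcp [ 0.5054 -0.2334  0.0587] shift units [-0.387 -0.153  0.221]
```

```bash
python3 -m pendant '[0,-0.2,-0.08,0,0,0,0,0,-0.387,-0.153,0,0,0,0,0,-0.387,-0.153,0,0,0,0,0,-0.387,-0.153,0.12,0,0,0,0,-0.387,-0.153,0.18,0,0,0,0,-0.387,-0.153,0.215,0,0,0,0,-0.387,-0.153,0.215,0,0,0,0,-0.387,-0.153,0.215,0,0,0]';python3 -m pendant '[0,0,0,0,0,0,0,0,0,0,-0.1,0,0,0,0,0,0,-0.22,0,0,0,0,0,0,-0.22,0,0,0]'; python3 - <<'E'
from h import *
to([.517,-.173,.0258],'white')
E
```

```text
clock: 36.95
tool_pos: [0.5644, -0.2457, 0.0281]
eef_rot: [-0.088, 0.996, -0.001, -0.0]
contact_force: [-7.7, 2.0, 27.0]
opening: 0.004
finger_force: 13.9
clock: 37.35
tool_pos: [0.5657, -0.2464, 0.0596]
eef_rot: [-0.088, 0.996, -0.0, 0.001]
contact_force: [0.4, 1.3, -0.1]
opening: 0.001
finger_force: 0.0
white tcp [ 0.5657 -0.2464  0.0596] shift units [0.235 0.539 0.224]
```

```bash
python3 -m pendant '[0,0.1,0.2,0,0,0,0,0,0.2,0.4,0,0,0,0,0,0.235,0.539,0,0,0,0,0,0.235,0.539,0,0,0,0,0,0.235,0.539,0.12,0,0,0,0,0.235,0.539,0.18,0,0,0,0,0.235,0.539,0.22,0,0,0,0,0.235,0.539,0.22,0,0,0,0,0.235,0.539,0.22,0,0,0]';python3 -m pendant '[0,0,0,0,0,0,0,0,0,0,-0.1,0,0,0,0,0,0,-0.4,0,0,0,0,0,0,-0.7,0,0,0,0,0,0,-0.8,0,0,0]'; python3 -m pendant '[0,0,-0.3,0,0,0,0,0,0,-0.6,0,0,0,0,0,0,-0.6,0,0,0,0]'; python3 - <<'E'
from h import *
t=snap('top','t14'); hub=np.array([.5022,.2022])
for c in ('red','yellow','green','blue'):
  for b in blobs(t,c,.018): p=np.array(b[4:])-hub; print(c,b,np.degrees(np.arctan2(p[1],p[0])).round(1),np.linalg.norm(p).round(4))
for n in((.564,.1826),(.5226,.2645),(.4402,.2228),(.4825,.1405)): print(n,dark(t,*proj(t,[*n,.052]),.052,4))
E
```

```text
clock: 38.25
tool_pos: [0.5162, -0.1738, 0.028]
eef_rot: [-0.087, 0.996, -0.001, 0.0]
contact_force: [-6.6, 1.4, 33.1]
opening: 0.004
finger_force: 16.6
clock: 38.75
tool_pos: [0.5182, -0.174, 0.1486]
eef_rot: [-0.087, 0.996, -0.001, 0.003]
contact_force: [0.7, 0.4, -0.2]
opening: -0.001
finger_force: 0.0
clock: 39.05
tool_pos: [0.5309, -0.2714, 0.1441]
eef_rot: [-0.081, 0.997, -0.003, -0.001]
contact_force: [-0.1, -1.5, 0.4]
opening: 0.008
finger_force: 0.0
red (288.6, 209.3, 19, 18, np.float64(0.5642), np.float64(0.1823)) -17.8 0.0651
yellow (262.4, 222.1, 18, 19, np.float64(0.5224), np.float64(0.2646)) 72.1 0.0656
green (301.4, 235.0, 18, 19, np.float64(0.4824), np.float64(0.1401)) -107.7 0.0652
green (320.6, 210.3, 9, 6, np.float64(0.5616), np.float64(0.0802)) -64.0 0.1357
blue (275.0, 248.2, 19, 18, np.float64(0.4403), np.float64(0.2224)) 161.9 0.0651
(0.564, 0.1826) (np.float64(288.3), np.float64(207.9), array([0.5631, 0.1803, 0.052 ]))
(0.5226, 0.2645) (np.float64(261.5), np.float64(220.8), array([0.5221, 0.2625, 0.052 ]))
(0.4402, 0.2228) (np.float64(273.7), np.float64(247.6), array([0.44  , 0.2228, 0.052 ]))
(0.4825, 0.1405) (np.float64(300.5), np.float64(233.7), array([0.4831, 0.1415, 0.052 ]))
```

View pics/t14.png

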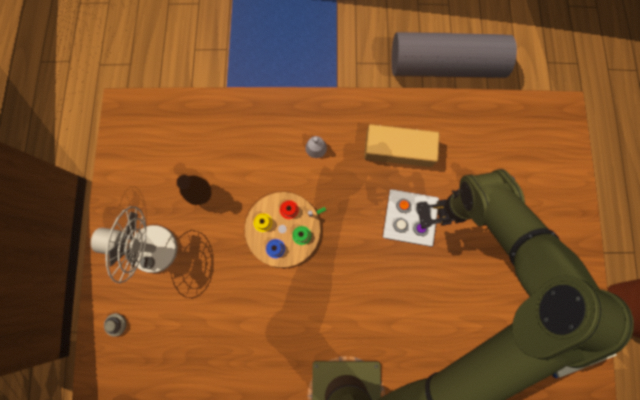

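All four pods stand on their rings: red (288,209), yellow (262,222), blue (275,248), green (301,235). The post is at the stop mark, the other objects haven't moved and the robot is clear, so I hand in.

```bash
python3 -m pendant '[0,0,0,0,0,0,0,0,0,0,0,0,0,0,0,0,0,0,0,0,0]' | grep -E 'clock|force'; python3 -c "
from plant import r
print(r.finish_job())"
```

```text
clock: 39.4
contact_force: [0.2, -0.4, -0.4]
finger_force: 0.0
the job is handed in; nothing more can be done
None
```

The job is handed in, with no verdict returned: all four pods stand on their own rings (red was knocked off once and put back), the carousel is at its stop, and the keys were pressed white, orange, purple, black, white, though the first white press reached about 75 N against the 120 N wrist limit.

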